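Fetch the weld flange from behind the tube offcuts

TASK

On the pallet three tall steel pieces (a round tube, a stepped reducer and a square tube) hem in a low weld flange. First clear all three onto the black rubber mat, upright; then, with them still on the mat, fetch the flange and seat it flat on the positioner's turntable, over its centre pin; only then stand each of the three back upright on the pallet exactly where it stood at the start. Do not knock anything over, and leave the brass bung and the nut on the pallet and the white bottle where they are.

Things in the scene. Friction and masses are not known exactly. Their poses are not given: they have to be found in the camera images.
- tube: Round bright-steel tube offcut, 50 mm outside diameter, 120 mm tall, wall 3 mm, 0.3 kg, smooth all the way up. Stands on the pallet at the start, open end up. Origin: centre of its underside; z runs up its axis; it must be returned to within 15 mm of its starting place; its turn about z does not matter.
- reducer: Round bright-steel exhaust reducer, 115 mm tall, wall 3 mm, 0.26 kg: 54 mm diameter for the lowest 30 mm, a cone up to 65 mm height, then a straight neck of 38 mm diameter to the top (grip the neck). Stands on the pallet at the start, open end up. Origin: centre of its underside; z runs up its axis; it must be returned to within 15 mm of its starting place; its turn about z does not matter.
- square_tube: Dark-steel square tube offcut, 45 x 45 mm outside, 110 mm tall, wall 4 mm, 0.4 kg. Its x and y axes are square to its faces; its faces stand within 0.1 rad of the pallet's edges. Stands on the pallet at the start, open end up. Origin: centre of its underside; z runs up its axis; it must be returned to within 15 mm of its starting place; its turn about z does not matter.
- flange: Bright-steel weld flange: a disc 56 mm in diameter and 8 mm thick with a round hub of 34 mm diameter rising from it to 45 mm above the underside (grip the hub); a bore of 26 mm diameter goes right through. 0.25 kg. Stands disc down on the pallet between the three tall pieces. Origin: centre of its underside; z runs up its axis.
- pallet: Fixed flat aluminium plate, 140 mm (its x) x 200 mm (its y), 10 mm thick, low on the bench. Origin: centre of its underside, z up. The flange stands near (30, 0) mm in its frame; the tall pieces stand, in any assignment, near (-28, 0), (30, 58) and (30, -58) mm, about 58 mm from the flange and a few mm clear of it; all within 3 mm of those points.
- mat: Fixed black rubber mat, 150 mm (its x) x 220 mm (its y), 6 mm thick, empty: the side area. Origin: centre of its underside, z up. A piece counts as on it when its axis is within the mat's edges.
- positioner: Fixed benchtop welding positioner: red box 110 x 110 mm with a steel turntable (it does not turn) of 110 mm diameter on top, 72 mm above the bench; a brass centre pin of 9 mm diameter stands 18 mm up from the turntable. Origin: on the pin's axis at bench level, z up. The flange seats with its bore over the pin, its underside 72 mm above this origin.
- bung: Loose brass threaded bung, 26 mm diameter, 25 mm tall, a bystander on the pallet near (-45, 78) mm in its frame. Origin: centre of its underside. Must stay put (within 30 mm).
- nut: Loose dark-steel hexagon nut, 26 mm across, 14 mm tall, a bystander on the pallet near (-45, -78) mm in its frame. Origin: centre of its underside. Must stay put (within 30 mm).
- bottle: Loose white plastic bottle, 64 mm diameter, 150 mm tall, a bystander standing on the bench beyond the work. Origin: centre of its underside. Must stay put (within 40 mm).

How it is judged:
On the way, in this order (a step that is already met when the one before it is completed fails the run):
1. the tube, the reducer and the square tube all stand upright on the mat, released (angle between each of tube, reducer, square_tube's own z axis and vertical below 0.1 rad and linear speed of each of tube, reducer, square_tube below 0.02 m/s and contact force between each of tube, reducer, square_tube and the fingers below 0.3 N and x of tube in the frame of mat between -0.075 and 0.075 m and y of tube in the frame of mat between -0.11 and 0.11 m and z of tube in the frame of mat between 0.002 and 0.012 m and x of reducer in the frame of mat between -0.075 and 0.075 m and y of reducer in the frame of mat between -0.11 and 0.11 m and z of reducer in the frame of mat between 0.002 and 0.012 m and x of square_tube in the frame of mat between -0.075 and 0.075 m and y of square_tube in the frame of mat between -0.11 and 0.11 m and z of square_tube in the frame of mat between 0.002 and 0.012 m), for 0.2 s.
2. the flange sits flat on the turntable over the pin, released, with the three still standing on the mat (all of step 1 and angle between flange's own z axis and vertical below 0.1 rad and linear speed of flange below 0.02 m/s and contact force between flange and the fingers below 0.3 N and horizontal distance between flange and positioner below 0.012 m and z of flange in the frame of positioner between 0.068 and 0.077 m), for 0.2 s.
At the end, for the whole second after the job is handed in: The flange sits flat (within 0.1 rad) on the turntable over the pin, within 12 mm of its axis, and the tube, the reducer and the square tube each stand upright (within 0.1 rad) within 15 mm of their own starting places; all released and at rest (angle between each of flange, tube, reducer, square_tube's own z axis and vertical below 0.1 rad and linear speed of each of flange, tube, reducer, square_tube below 0.02 m/s and contact force between each of flange, tube, reducer, square_tube and the fingers below 0.3 N and horizontal distance between flange and positioner below 0.012 m and z of flange in the frame of positioner between 0.068 and 0.077 m and distance of each of tube, reducer, square_tube from where it was at the start of the episode below 0.015 m); the robot touches nothing.
It fails at once if the bung is moved more than 30 mm or knocked over (distance of bung from where it was at the start of the episode above 0.03 m or angle between bung's own z axis and vertical above 0.6 rad).
It fails at once if the nut is moved more than 30 mm or knocked over (distance of nut from where it was at the start of the episode above 0.03 m or angle between nut's own z axis and vertical above 0.6 rad).
It fails at once if the bottle is moved more than 40 mm or knocked over (distance of bottle from where it was at the start of the episode above 0.04 m or angle between bottle's own z axis and vertical above 0.6 rad).
It fails at once if one of the three tall pieces or the flange is tipped over (angle between any of tube, reducer, square_tube, flange's own z axis and vertical above 0.8 rad).
It also fails if it takes over 144 s, if anything falls off the work surface, if the arm or the gripper's body presses on something with over 40 N, if the wrist force passes 120 N, or if a joint passes its speed limit or range.

ROBOT

A 7-joint arm with a two-finger parallel gripper is mounted at the origin on the work surface. World frame = base frame: x ahead of the robot, y to its left, z up, the work surface at z = 0. Lengths are in m, angles in rad, forces in N, time in s.
With the tool pointing down it reaches from about 0.4 to 0.875 m from the base axis. Payload 19.3 kg.
Tool frame: the origin (TCP) lies midway between the tips of the shut fingers; the grasp point (between the pads) lies bot.pinch_z behind it (bot.pinch_z is the distance from the TCP to the grasp point, in m); z points along the fingers, y is the line along which they close (so a half turn about z gives the same grasp; the last joint's range is limited). The gripper opens to 85 mm and grips with 20 to 120 N. Pads are 22 mm wide; open, the fingers measure 114 mm over their backs; the gripper's body (76 mm by 85 mm) begins 54 mm behind the grasp point. The pads swing forward as they close: fully open they stand 13 mm farther back than shut.
Start: joints at [-1.268, 0.521, -0.036, 1.599, 0.021, 1.021, -0.113], TCP at [0.228, 0.582, 0.231] pointing down, gripper open.
Joint ranges: [-2.91, 2.91], [-0.3, 2.13], [-1.5, 1.42], [0.17, 2.43], [-1.26, 4.41], [0.16, 1.93], [-2.52, 2.52]. Speed limits (rad/s): [1.89, 1.89, 2.39, 2.39, 3.01, 3.01, 3.01].

INTERFACE

Orientations are given as [roll, pitch, yaw] about the fixed x, y, z axes, in that order (R = Rz(yaw) Ry(pitch) Rx(roll)).
In Python, from workcell import readout, grab_frame, camera_info, workorder, bot gives the robot as it stands. The module is installed in compiled form; this text tells all that it offers.
- The arm moves only by the tool drive_tool, never from a script. Its argument "targets" is a list of rows, each an object of numbers: "dx", "dy", "dz": the shift along the tool's x, y, z as a fraction of full scale; "yaw": the turn about the tool's z as a fraction of full scale; "fingers": the closure, from 0 (fully open) to 1 (shut). In form: [{"dx": .., "dy": .., "dz": .., "yaw": .., "fingers": ..}, ...]. A call has 1 to 20 rows; each row shifts and turns the commanded pose from where the row before left it, along the tool's axes as they then stand; what a row does not reach is not made up. Full scale, the value 1, is 0.1 m for a shift and 90 degrees for a turn. A row lasts 1/10 s, in which the tool goes at most 50 mm and 8.59 degrees, less where a joint would pass 70% of its speed; a pose out of reach is approached as far as the arm can. A call with a number of a shift or a turn outside -1 to 1 is refused whole. A call with a gripper value outside its range is refused whole. The fingers move at their own pace and stop on an object; "squeeze" is the grip in N (left out, the last holds). Time passes only in rows, so rows that do not move let the fingers close. It gives the time, the measured TCP pose, the force, the opening and the grip force at its end, in the units of the state.
- readout.observe(): the state, without advancing time (a new reading comes with each control period).
- grab_frame(name): name is "scene" or "side" or "wrist"; returns the picture (420x560x3 uint8, blue, green, red); there is no depth.
- camera_info(name): a dict with "fx", "fy", "cx", "cy" (pixels), "T" (4x4, takes a point from camera to world coordinates); the wrist camera has in their place "hand_eye" (4x4, takes a point from camera to tool coordinates, whose origin is the TCP and whose axes are the flange's). Camera axes: x right, y up, looking along -z (the intrinsics and any distortion apply to the point x, -y, -z); pixel columns grow to the right and rows downward; lengths in m; the calibration is good to about 2 mm. A picture is of the moment at which its call begins: read the wrist's pose just before it. camera_info takes no time and is no camera call.
- workorder.job_done(): hands the job in; it is judged then, once.
The state is a dict: "clock": time; "qpos": joint angles; "qd": joint speeds; "joint_efforts": joint torques, N m; "position": TCP position; "tool_rot": TCP orientation; "force": force on the tool from outside, world axes, zero at the start; "moment": the same for the moment, N m; "grip_width": finger opening in m; "finger_force": force on a finger pad.
Only numpy, scipy, OpenCV 4.12 (cv2) and the standard library are available. Lean on these libraries where they do the work, as an engineer would, in place of code of your own. Each camera call takes 0.05 s, during which the arm holds its last target. There are 200 camera calls.

## Working session

There is one attempt and no reset: what is moved stays moved. The work goes in short steps, Python scripts to look and compute and a tool call to move; the robot and the scene stay as the last step left them, time stands still between calls to the robot, and variables do not carry over. Pictures are saved under pics/ and viewed, at most 14 in all, crops included, and the job is handed in when it is done.

Besides the shell and the picture viewer there is one more tool, called in YAML: its name, and indented under it one key for each argument. drive_tool: Moves the arm, as the interface text tells. Shift numbers are shares of 0.1 m and turn numbers shares of 90 degrees, none past 1 either way. Its arguments: {"type":"object","properties":{"targets":{"type":"array","items":{"type":"object","properties":{"dx":{"type":"number","minimum":-1,"maximum":1},"dy":{"type":"number","minimum":-1,"maximum":1},"dz":{"type":"number","minimum":-1,"maximum":1},"yaw":{"type":"number","minimum":-1,"maximum":1},"fingers":{"type":"number"}}}},"squeeze":{"type":"number"}},"required":["targets"]}

```bash
mkdir -p pics; python3 - <<'E'
from workcell import readout, grab_frame, camera_info, workorder, bot
import cv2,numpy as np
print(readout.observe()); print(bot.pinch_z)
np.set_printoptions(precision=4,suppress=True)
for n in ["scene","side","wrist"]:
    print(n,camera_info(n))
for n in ["scene","side"]:
    cv2.imwrite(f"pics/{n}0.png",cv2.resize(grab_frame(n),(800,600),interpolation=cv2.INTER_CUBIC))
E
```

```text
{'clock': 0.0, 'qpos': array([-1.2681959 ,  0.52205821, -0.03633086,  1.59997421,  0.02118804,
        1.02109169, -0.11279993]), 'qd': array([-0.00109136,  0.00048918,  0.00362965, -0.00010881, -0.00062443,
        0.0003355 , -0.00102174]), 'joint_efforts': array([ 1.17369760e-03, -9.27090883e+01,  1.98115222e+00, -3.69947255e+01,
        1.80612324e-02,  8.04042531e-03,  2.40219629e-05]), 'position': array([0.22755081, 0.58175657, 0.23071024]), 'tool_rot': array([-3.14044774e+00,  6.88947125e-05,  2.76877849e+00]), 'force': array([-0.42022186, -0.15603837, -0.06698904]), 'moment': array([-0.00531486, -0.00874785,  0.00011505]), 'finger_force': 0.0, 'grip_width': 0.08540166713239074}
0.0187
scene {'fx': 520.4743729318124, 'fy': 520.4743729318124, 'cx': 288.02423760262764, 'cy': 204.28080957606136, 'T': array([[-0.6529, -0.6008,  0.4612,  1.1163],
       [ 0.7574, -0.5179,  0.3976,  0.4879],
       [-0.    ,  0.6089,  0.7932,  1.0039],
       [ 0.    ,  0.    ,  0.    ,  1.    ]])}
side {'fx': 492.3206546519072, 'fy': 492.3206546519072, 'cx': 275.233539531563, 'cy': 204.08137276070136, 'T': array([[ 0.9406,  0.2336, -0.2463,  0.2615],
       [-0.3394,  0.6289, -0.6995, -0.8241],
       [-0.0085,  0.7415,  0.6709,  0.8374],
       [ 0.    ,  0.    ,  0.    ,  1.    ]])}
wrist {'fx': 343.6710050280956, 'fy': 343.6710050280956, 'cx': 279.7201975740343, 'cy': 209.6771693925763, 'hand_eye': array([[ 0.0011,  0.9614,  0.2752,  0.0704],
       [ 1.    , -0.0013,  0.0005, -0.0005],
       [ 0.0009,  0.2752, -0.9614, -0.143 ],
       [ 0.    ,  0.    ,  0.    ,  1.    ]])}
```

View pics/scene0.png

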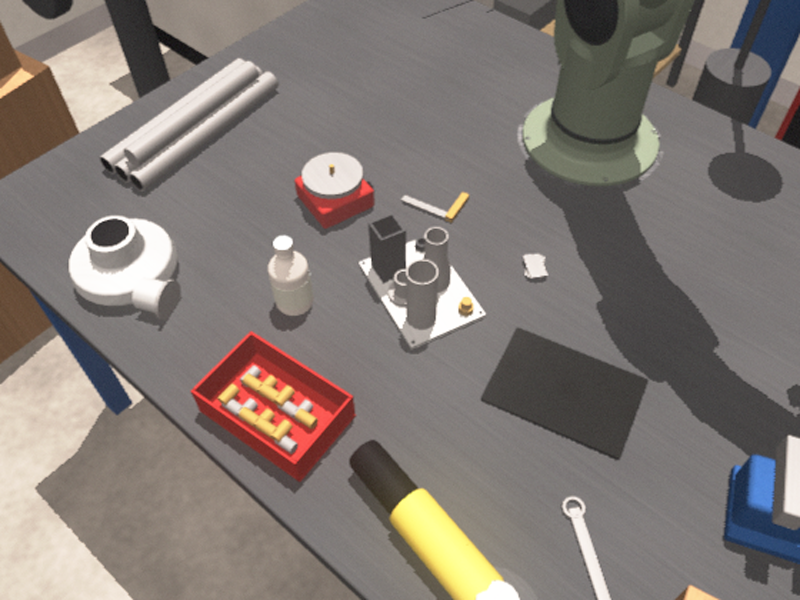

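View pics/side0.png

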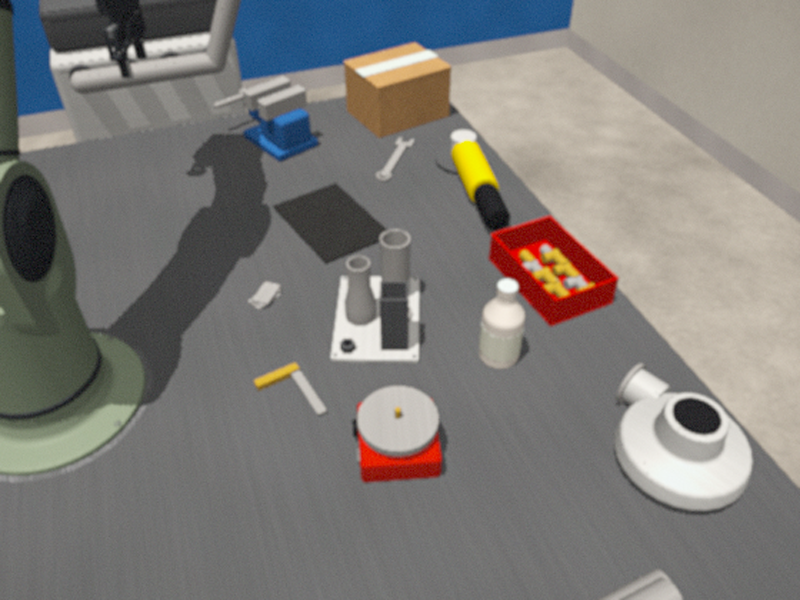

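The scene shows the pallet around (420,290), with the square tube at (388,245), the reducer at (436,255), the round tube at (422,290), and the flange at (402,285). The mat is at (565,390), the positioner at (333,180) and the bottle at (290,280). I'll enlarge the parts that matter.

```bash
python3 - <<'E'
from workcell import grab_frame
import cv2
s=grab_frame("scene"); t=grab_frame("side")
cv2.imwrite("pics/s.png",s); cv2.imwrite("pics/t.png",t)
def c(im,x,y,w,h,k,n): cv2.imwrite(n,cv2.resize(im[y:y+h,x:x+w],(w*k,h*k),interpolation=cv2.INTER_CUBIC))
c(s,200,100,155,145,4,"pics/sc.png"); c(t,225,150,133,150,4,"pics/tc.png")
E
```

```text
(no output)
```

View pics/sc.png

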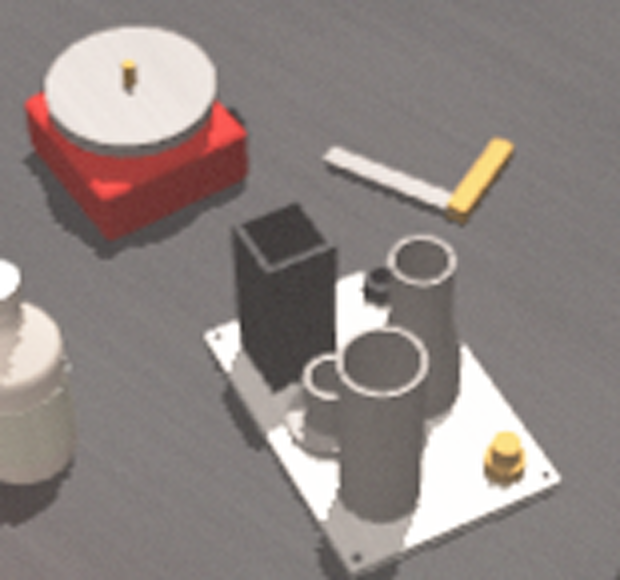

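View pics/tc.png

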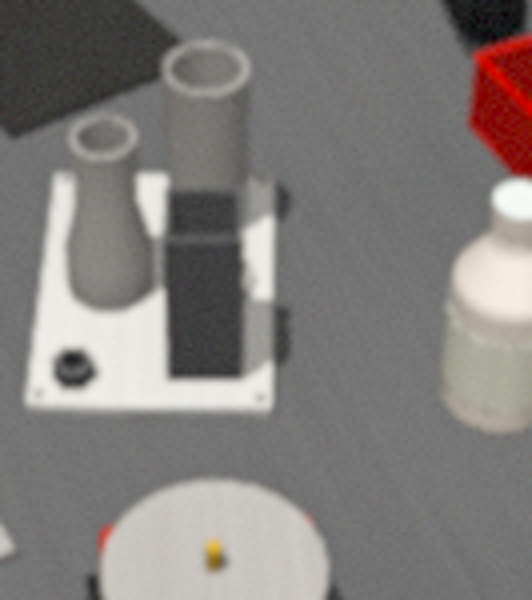

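The scene crop shows the tube rim centre at (382,362), the reducer rim at (422,260), the square tube's top at (284,238), the flange hub top near (327,377) and the pin at (129,68). The side crop shows the tube rim at (206,69), the reducer rim at (103,138), the square tube's top at (204,214) and the pin tip at (214,545).

```bash
cat > h.py <<'E'
import numpy as np
from workcell import camera_info
def ray(n,u,v,z,T=None):
    c=camera_info(n); T=c["T"] if T is None else T
    d=T[:3,:3]@np.array([(u-c["cx"])/c["fx"],-(v-c["cy"])/c["fy"],-1.])
    p=T[:3,3]; return p+d*(z-p[2])/d[2]
S=lambda x,y,z: ray("scene",200+x/4,100+y/4,z)[:2]
D=lambda x,y,z: ray("side",225+x/4,150+y/4,z)[:2]
E
python3 - <<'E'
from h import *
np.set_printoptions(precision=4,suppress=True)
for n,a,b,z in [("tube",(382,362),(206,69),.13),("red",(422,260),(103,138),.125),("sq",(284,238),(204,214),.12),("pintip",(129,65),(214,543),.09),("bottle",(-4,-0+279),(515,198),.15),("bung",(507,440),None,.035),("nut",(377,270),(74,360),.024),("flange",(327,377),None,.055)]:
    print(n,S(*a,z),D(*b,z) if b else "")
pal=[S(205,333,.01),S(560,480,.01),S(355,572,.01)]; print("pal",pal, [D(25,408,.01),D(272,410,.01),D(55,173,.01)])
l,r,b=pal; print("center",(l+r)/2, "xdir",(b-r),"ydir",(l-b), np.linalg.norm(b-r),np.linalg.norm(l-b))
m=[ray("scene",x*.7,y*.7,.006)[:2] for x,y in [(517,330),(648,381),(619,455),(483,398)]]
print("mat",np.array(m),np.mean(m,0),[np.linalg.norm(m[i]-m[i-1]) for i in range(4)])
print("sqc",[S(x,y,.12) for x,y in[(235,230),(295,205),(336,243),(268,272)]])
E
```

```text
tube [0.5692 0.0376] [0.5675 0.0331]
red [0.4947 0.0042] [ 0.4936 -0.    ]
sq [ 0.5298 -0.0692] [ 0.5271 -0.0749]
pintip [ 0.4637 -0.262 ] [ 0.4628 -0.2659]
bottle [ 0.6746 -0.149 ] [ 0.6732 -0.1512]
bung [0.5068 0.0815] 
nut [ 0.4482 -0.0674] [ 0.4508 -0.0656]
flange [ 0.5518 -0.0181] 
pal [array([ 0.5482, -0.1225]), array([0.4939, 0.1128]), array([0.6215, 0.0636])] [array([ 0.417 , -0.0788]), array([ 0.5476, -0.1287]), array([0.4915, 0.1103])]
center [ 0.521  -0.0049] xdir [ 0.1277 -0.0492] ydir [-0.0734 -0.1861] 0.13682186743305397 0.1999966762765348
mat [[0.4833 0.169 ]
 [0.4287 0.379 ]
 [0.5655 0.4098]
 [0.6195 0.2036]] [0.5242 0.2904] [np.float64(0.14053660145491687), np.float64(0.21699890512143388), np.float64(0.1401883318140353), np.float64(0.21318010226755255)]
sqc [array([ 0.5436, -0.0947]), array([ 0.5064, -0.0816]), array([ 0.5133, -0.0441]), array([ 0.5551, -0.0587])]
```

Both cameras agree to within 5 mm and match the nominal layout. The tool's y axis already lies along the pallet's y, at 68.6°. I'll move above the pallet for a wrist view.

drive_tool:
  targets:
    - {"dx": -0.244,"dy": -0.222,"dz": -0.05,"fingers": 0}
    - {"dx": -0.244,"dy": -0.222,"dz": -0.05,"fingers": 0}
    - {"dx": -0.244,"dy": -0.222,"dz": -0.05,"fingers": 0}
    - {"dx": -0.244,"dy": -0.222,"dz": -0.05,"fingers": 0}
    - {"dx": -0.244,"dy": -0.222,"dz": -0.05,"fingers": 0}
    - {"dx": -0.244,"dy": -0.222,"dz": -0.05,"fingers": 0}
    - {"dx": -0.244,"dy": -0.222,"dz": -0.05,"fingers": 0}
    - {"dx": -0.244,"dy": -0.222,"dz": -0.05,"fingers": 0}
    - {"dx": -0.244,"dy": -0.222,"dz": -0.05,"fingers": 0}
    - {"dx": -0.244,"dy": -0.222,"dz": -0.05,"fingers": 0}
    - {"dx": -0.244,"dy": -0.222,"dz": -0.05,"fingers": 0}
    - {"dx": -0.244,"dy": -0.222,"dz": -0.05,"fingers": 0}
    - {"dx": -0.244,"dy": -0.222,"dz": -0.05,"fingers": 0}
    - {"dx": -0.244,"dy": -0.222,"dz": -0.05,"fingers": 0}
    - {"dx": -0.244,"dy": -0.222,"dz": -0.05,"fingers": 0}
    - {"dx": -0.244,"dy": -0.222,"dz": -0.05,"fingers": 0}
    - {"dx": -0.244,"dy": -0.222,"dz": -0.05,"fingers": 0}
    - {"dx": -0.244,"dy": -0.222,"dz": -0.05,"fingers": 0}
    - {"dx": -0.244,"dy": -0.222,"dz": -0.05,"fingers": 0}
    - {"dx": -0.244,"dy": -0.222,"dz": -0.05,"fingers": 0}

```text
invalid input
```

drive_tool:
  targets:
    - {"fingers": 0}
    - {"fingers": 0}
    - {"fingers": 0}

```text
invalid input
```

```bash
python3 - <<'E'
from workcell import readout, grab_frame
import cv2,json
o=readout.observe(); im=grab_frame("wrist")
print(o["position"],o["tool_rot"],o["clock"],o["qpos"])
json.dump([list(o["position"]),list(o["tool_rot"])],open("w1.json","w"))
cv2.imwrite("pics/w1.png",cv2.resize(im,(800,600),interpolation=cv2.INTER_CUBIC))
E
```

```text
[0.22762694 0.58187061 0.23096094] [-3.14091138e+00  5.55902519e-05  2.76871415e+00] 0.2 [-1.26815583  0.521781   -0.03631306  1.59975722  0.02120668  1.02112303
 -0.11281457]
```

View pics/w1.png

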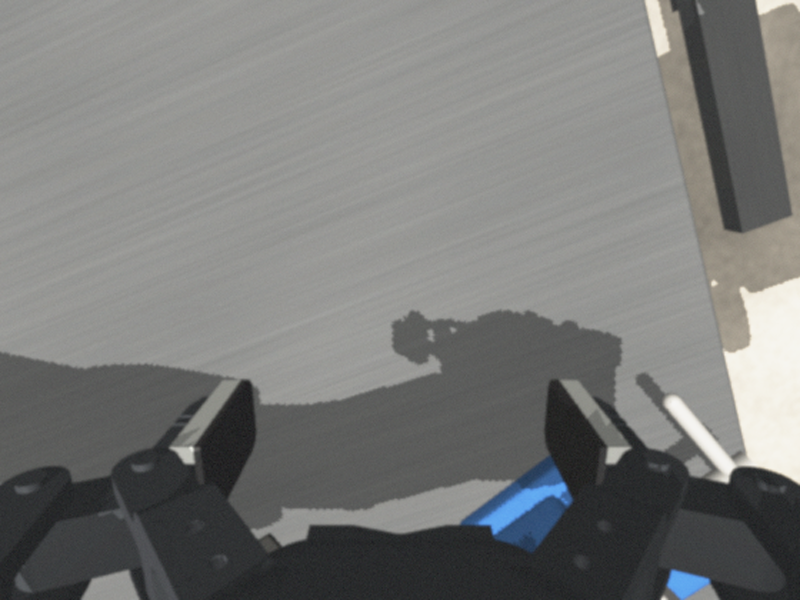

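The call was refused, so the picture shows only bare bench from the start pose. All keys may be required, so I'll test one row.

drive_tool:
  targets:
    - {"dx": -0.244,"dy": -0.222,"dz": -0.05,"yaw": 0,"fingers": 0}

```text
clock: 0.35
position: [0.2398, 0.5544, 0.2352]
tool_rot: [-3.141, -0.002, 2.773]
force: [-0.7, -0.9, -0.1]
grip_width: 0.0855
finger_force: 0.0
```

drive_tool:
  targets:
    - {"dx": -0.244,"dy": -0.222,"dz": -0.05,"yaw": 0,"fingers": 0}
    - {"dx": -0.244,"dy": -0.222,"dz": -0.05,"yaw": 0,"fingers": 0}
    - {"dx": -0.244,"dy": -0.222,"dz": -0.05,"yaw": 0,"fingers": 0}
    - {"dx": -0.244,"dy": -0.222,"dz": -0.05,"yaw": 0,"fingers": 0}
    - {"dx": -0.244,"dy": -0.222,"dz": -0.05,"yaw": 0,"fingers": 0}
    - {"dx": -0.244,"dy": -0.222,"dz": -0.05,"yaw": 0,"fingers": 0}
    - {"dx": -0.244,"dy": -0.222,"dz": -0.05,"yaw": 0,"fingers": 0}
    - {"dx": -0.244,"dy": -0.222,"dz": -0.05,"yaw": 0,"fingers": 0}
    - {"dx": -0.244,"dy": -0.222,"dz": -0.05,"yaw": 0,"fingers": 0}
    - {"dx": -0.244,"dy": -0.222,"dz": -0.05,"yaw": 0,"fingers": 0}
    - {"dx": -0.244,"dy": -0.222,"dz": -0.05,"yaw": 0,"fingers": 0}
    - {"dx": -0.244,"dy": -0.222,"dz": -0.05,"yaw": 0,"fingers": 0}
    - {"dx": -0.244,"dy": -0.222,"dz": -0.05,"yaw": 0,"fingers": 0}
    - {"dx": -0.244,"dy": -0.222,"dz": -0.05,"yaw": 0,"fingers": 0}
    - {"dx": -0.244,"dy": -0.222,"dz": -0.05,"yaw": 0,"fingers": 0}
    - {"dx": -0.244,"dy": -0.222,"dz": -0.05,"yaw": 0,"fingers": 0}
    - {"dx": -0.244,"dy": -0.222,"dz": -0.05,"yaw": 0,"fingers": 0}
    - {"dx": -0.244,"dy": -0.222,"dz": -0.05,"yaw": 0,"fingers": 0}
    - {"dx": 0,"dy": 0,"dz": 0,"yaw": 0,"fingers": 0}
    - {"dx": 0,"dy": 0,"dz": 0,"yaw": 0,"fingers": 0}

```text
clock: 2.35
position: [0.5058, 0.02, 0.3262]
tool_rot: [-3.142, -0.0, 2.767]
force: [-0.7, 1.5, 0.3]
grip_width: 0.0857
finger_force: 0.0
```

```bash
python3 - <<'E'
from workcell import readout, grab_frame
import cv2,json
o=readout.observe(); im=grab_frame("wrist")
print(o["position"],o["tool_rot"],o["clock"],o["qpos"])
json.dump([list(o["position"]),list(o["tool_rot"])],open("w1.json","w"))
cv2.imwrite("pics/w2.png",cv2.resize(im,(800,600),interpolation=cv2.INTER_CUBIC))
E
```

```text
[0.50575657 0.01997297 0.32618497] [-3.14155695e+00 -1.78452812e-04  2.76746802e+00] 2.35 [-0.37304539  0.23828026  0.26613568  1.79243836 -0.06907762  1.12007622
  1.11271942]
```

View pics/w2.png

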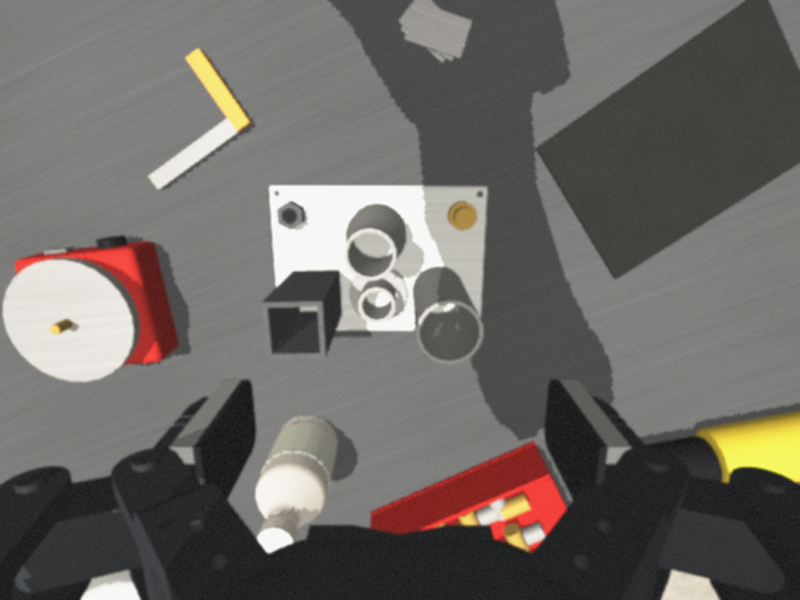

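The wrist view shows the tube rim at (450,331), the reducer rim at (371,253), the square tube's top at (296,329), the flange hub at (379,301), and the pin from tip (56,328) to base (69,323). The pallet edges are parallel to the image axes.

```bash
cat >> h.py <<'E'
import json
from scipy.spatial.transform import Rotation as Ro
def wT(f):
    p,r=json.load(open(f)); T=np.eye(4); T[:3,:3]=Ro.from_euler("xyz",r).as_matrix(); T[:3,3]=p
    return T@camera_info("wrist")["hand_eye"]
E
python3 - <<'E'
from h import *
np.set_printoptions(precision=4,suppress=True)
T=wT("w1.json"); W=lambda x,y,z: ray("wrist",x*.7,y*.7,z,T)[:2]
for n,x,y,z in [("tube",450,331,.13),("red",371,253,.125),("sq",296,329.5,.12),("flange",379,301,.055),("pintip",56,328,.09),("pinbase",69,323,.072),("table c",69,319,.072),("c1",269,186,.01),("c2",487,187,.01),("bung",462,215,.035),("matc1",537,149,.006),("matc2",615,277,.006),("matc3",766,0,.006)]: print(n,W(x,y,z))
E
```

```text
tube [0.5661 0.0352]
red [0.4923 0.0027]
sq [ 0.5265 -0.0727]
flange [ 0.545  -0.0156]
pintip [ 0.4612 -0.265 ]
pinbase [ 0.4624 -0.2669]
table c [ 0.4593 -0.265 ]
c1 [ 0.4185 -0.0747]
c2 [0.4918 0.1102]
bung [0.5038 0.0786]
matc1 [0.477  0.1635]
matc2 [0.6182 0.1991]
matc3 [0.4325 0.3763]
```

```bash
cat >> h.py <<'E'
def delta(x,y,z):
    from workcell import readout
    o=readout.observe(); R=Ro.from_euler("xyz",o["tool_rot"]).as_matrix()
    d=R.T@(np.array([x,y,z])-o["position"])/.1
    print("pos",o["position"].round(4),"yaw",o["tool_rot"][2].round(4),"delta(units)",d.round(3))
E
python3 -c "from h import *; delta(.5675,.0353,.086)"
```

```text
pos [0.5055 0.0207 0.3261] yaw 2.7688 delta(units) [-0.525  0.361  2.401]
```

drive_tool:
  targets:
    - {"dx": -0.13,"dy": 0.092,"dz": 0.2,"yaw": 0,"fingers": 0}
    - {"dx": -0.13,"dy": 0.092,"dz": 0.2,"yaw": 0,"fingers": 0}
    - {"dx": -0.13,"dy": 0.092,"dz": 0.2,"yaw": 0,"fingers": 0}
    - {"dx": -0.13,"dy": 0.092,"dz": 0.2,"yaw": 0,"fingers": 0}
    - {"dx": 0,"dy": 0,"dz": 0.2,"yaw": 0,"fingers": 0}
    - {"dx": 0,"dy": 0,"dz": 0,"yaw": 0,"fingers": 0}
    - {"dx": 0,"dy": 0,"dz": 0,"yaw": 0,"fingers": 0}

```text
clock: 3.1
position: [0.5673, 0.0363, 0.2267]
tool_rot: [-3.142, -0.0, 2.77]
force: [-0.1, -0.8, 0.9]
grip_width: 0.0852
finger_force: 0.0
```

```bash
python3 - <<'E'
from h import *; delta(.5675,.0353,.086)
from workcell import readout, grab_frame
import cv2
cv2.imwrite("pics/w3.png",grab_frame("wrist"))
E
```

```text
pos [0.5673 0.0363 0.2267] yaw 2.7696 delta(units) [-0.006 -0.009  1.407]
```

View pics/w3.png

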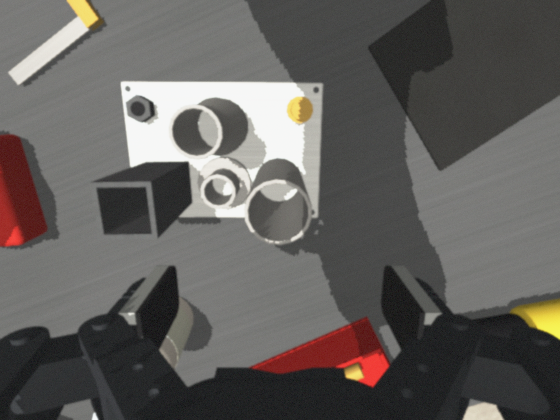

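The tube rim is at (277,212), centred between the fingers along the closing line. I'll descend and grip.

drive_tool:
  targets:
    - {"dx": 0,"dy": 0,"dz": 0.2,"yaw": 0,"fingers": 0}
    - {"dx": 0,"dy": 0,"dz": 0.2,"yaw": 0,"fingers": 0}
    - {"dx": 0,"dy": 0,"dz": 0.2,"yaw": 0,"fingers": 0}
    - {"dx": 0,"dy": 0,"dz": 0.2,"yaw": 0,"fingers": 0}
    - {"dx": 0,"dy": 0,"dz": 0.2,"yaw": 0,"fingers": 0}
    - {"dx": 0,"dy": 0,"dz": 0.2,"yaw": 0,"fingers": 0}
    - {"dx": 0,"dy": 0,"dz": 0.2,"yaw": 0,"fingers": 0}
    - {"dx": 0,"dy": 0,"dz": 0,"yaw": 0,"fingers": 0}
    - {"dx": 0,"dy": 0,"dz": 0,"yaw": 0,"fingers": 0}

```text
clock: 4.05
position: [0.5681, 0.0358, 0.0875]
tool_rot: [3.141, 0.001, 2.769]
force: [0.1, 0.0, -0.1]
grip_width: 0.0856
finger_force: 0.0
```

drive_tool:
  targets:
    - {"dx": 0,"dy": 0,"dz": 0,"yaw": 0,"fingers": 0.2}
    - {"dx": 0,"dy": 0,"dz": 0,"yaw": 0,"fingers": 0.3}
    - {"dx": 0,"dy": 0,"dz": 0,"yaw": 0,"fingers": 0.35}
    - {"dx": 0,"dy": 0,"dz": 0,"yaw": 0,"fingers": 0.4}
    - {"dx": 0,"dy": 0,"dz": 0,"yaw": 0,"fingers": 0.5}
    - {"dx": 0,"dy": 0,"dz": 0,"yaw": 0,"fingers": 1}
    - {"dx": 0,"dy": 0,"dz": 0,"yaw": 0,"fingers": 1}
    - {"dx": 0,"dy": 0,"dz": 0,"yaw": 0,"fingers": 1}
    - {"dx": 0,"dy": 0,"dz": 0,"yaw": 0,"fingers": 1}
    - {"dx": 0,"dy": 0,"dz": 0,"yaw": 0,"fingers": 1}
  squeeze: 50

```text
clock: 5.05
position: [0.5679, 0.0353, 0.087]
tool_rot: [3.142, 0.001, 2.768]
force: [-1.7, -1.1, 11.1]
grip_width: 0.0498
finger_force: 50.1
```

drive_tool:
  targets:
    - {"dx": 0,"dy": 0,"dz": -0.1,"yaw": 0,"fingers": 1}
    - {"dx": 0,"dy": 0,"dz": -0.25,"yaw": 0,"fingers": 1}
    - {"dx": 0,"dy": 0,"dz": -0.3,"yaw": 0,"fingers": 1}
    - {"dx": 0,"dy": 0,"dz": -0.3,"yaw": 0,"fingers": 1}
    - {"dx": 0,"dy": 0,"dz": -0.3,"yaw": 0,"fingers": 1}
    - {"dx": 0,"dy": 0,"dz": -0.25,"yaw": 0,"fingers": 1}
    - {"dx": 0.116,"dy": 0.275,"dz": 0,"yaw": 0,"fingers": 1}
    - {"dx": 0.116,"dy": 0.275,"dz": 0,"yaw": 0,"fingers": 1}
    - {"dx": 0.116,"dy": 0.275,"dz": 0,"yaw": 0,"fingers": 1}
    - {"dx": 0.116,"dy": 0.275,"dz": 0,"yaw": 0,"fingers": 1}
    - {"dx": 0.116,"dy": 0.275,"dz": 0,"yaw": 0,"fingers": 1}
    - {"dx": 0.116,"dy": 0.275,"dz": 0,"yaw": 0,"fingers": 1}
    - {"dx": 0.116,"dy": 0.275,"dz": 0,"yaw": 0,"fingers": 1}
    - {"dx": 0.116,"dy": 0.275,"dz": 0,"yaw": 0,"fingers": 1}
    - {"dx": 0.116,"dy": 0.275,"dz": 0,"yaw": 0,"fingers": 1}
    - {"dx": 0.116,"dy": 0.275,"dz": 0,"yaw": 0,"fingers": 1}
    - {"dx": 0,"dy": 0,"dz": 0,"yaw": 0,"fingers": 1}
    - {"dx": 0,"dy": 0,"dz": 0,"yaw": 0,"fingers": 1}

```text
clock: 6.85
position: [0.5593, 0.3344, 0.2363]
tool_rot: [-3.141, -0.0, 2.77]
force: [-0.1, -0.1, -2.6]
grip_width: 0.0498
finger_force: 52.7
```

drive_tool:
  targets:
    - {"dx": 0,"dy": 0,"dz": 0.3,"yaw": 0,"fingers": 1}
    - {"dx": 0,"dy": 0,"dz": 0.3,"yaw": 0,"fingers": 1}
    - {"dx": 0,"dy": 0,"dz": 0.3,"yaw": 0,"fingers": 1}
    - {"dx": 0,"dy": 0,"dz": 0.25,"yaw": 0,"fingers": 1}
    - {"dx": 0,"dy": 0,"dz": 0.2,"yaw": 0,"fingers": 1}
    - {"dx": 0,"dy": 0,"dz": 0.1,"yaw": 0,"fingers": 1}
    - {"dx": 0,"dy": 0,"dz": 0.05,"yaw": 0,"fingers": 1}
    - {"dx": 0,"dy": 0,"dz": 0,"yaw": 0,"fingers": 1}
    - {"dx": 0,"dy": 0,"dz": 0,"yaw": 0,"fingers": 1}

```text
clock: 7.75
position: [0.5602, 0.3341, 0.0873]
tool_rot: [3.141, 0.001, 2.768]
force: [-1.1, 0.3, -2.2]
grip_width: 0.05
finger_force: 52.7
```

drive_tool:
  targets:
    - {"dx": 0,"dy": 0,"dz": 0.02,"yaw": 0,"fingers": 1}
    - {"dx": 0,"dy": 0,"dz": 0.02,"yaw": 0,"fingers": 1}
    - {"dx": 0,"dy": 0,"dz": 0,"yaw": 0,"fingers": 1}
    - {"dx": 0,"dy": 0,"dz": 0,"yaw": 0,"fingers": 1}

```text
clock: 8.15
position: [0.5601, 0.3342, 0.0831]
tool_rot: [3.141, 0.001, 2.769]
force: [-1.2, -2.0, 5.4]
grip_width: 0.0496
finger_force: 53.3
```

drive_tool:
  targets:
    - {"dx": 0,"dy": 0,"dz": 0,"yaw": 0,"fingers": 0}
    - {"dx": 0,"dy": 0,"dz": 0,"yaw": 0,"fingers": 0}
    - {"dx": 0,"dy": 0,"dz": 0,"yaw": 0,"fingers": 0}
    - {"dx": 0,"dy": 0,"dz": 0,"yaw": 0,"fingers": 0}
    - {"dx": 0,"dy": 0,"dz": 0,"yaw": 0,"fingers": 0}
    - {"dx": 0,"dy": 0,"dz": -0.2,"yaw": 0,"fingers": 0}
    - {"dx": 0,"dy": 0,"dz": -0.4,"yaw": 0,"fingers": 0}
    - {"dx": 0,"dy": 0,"dz": -0.4,"yaw": 0,"fingers": 0}
    - {"dx": 0,"dy": 0,"dz": -0.4,"yaw": 0,"fingers": 0}
    - {"dx": 0,"dy": 0,"dz": -0.1,"yaw": 0,"fingers": 0}

```text
clock: 9.15
position: [0.5612, 0.3347, 0.2369]
tool_rot: [3.137, 0.003, 2.768]
force: [-0.6, -0.3, 0.3]
grip_width: 0.0855
finger_force: 0.0
```

drive_tool:
  targets:
    - {"dx": -0.06,"dy": -0.333,"dz": 0,"yaw": 0,"fingers": 0}
    - {"dx": -0.06,"dy": -0.333,"dz": 0,"yaw": 0,"fingers": 0}
    - {"dx": -0.06,"dy": -0.333,"dz": 0,"yaw": 0,"fingers": 0}
    - {"dx": -0.06,"dy": -0.333,"dz": 0,"yaw": 0,"fingers": 0}
    - {"dx": -0.06,"dy": -0.333,"dz": 0,"yaw": 0,"fingers": 0}
    - {"dx": -0.06,"dy": -0.333,"dz": 0,"yaw": 0,"fingers": 0}
    - {"dx": -0.06,"dy": -0.333,"dz": 0,"yaw": 0,"fingers": 0}
    - {"dx": -0.06,"dy": -0.333,"dz": 0,"yaw": 0,"fingers": 0}
    - {"dx": -0.06,"dy": -0.333,"dz": 0,"yaw": 0,"fingers": 0}
    - {"dx": -0.06,"dy": -0.333,"dz": 0,"yaw": 0,"fingers": 0}
    - {"dx": 0,"dy": 0,"dz": 0,"yaw": 0,"fingers": 0}
    - {"dx": 0,"dy": 0,"dz": 0,"yaw": 0,"fingers": 0}

```text
clock: 10.35
position: [0.4943, 0.0018, 0.2322]
tool_rot: [3.141, 0.0, 2.767]
force: [0.9, 0.8, 0.2]
grip_width: 0.0852
finger_force: 0.0
```

```bash
python3 -c "from h import *; delta(.4935,.0023,.084)"
```

```text
pos [0.4943 0.0018 0.2322] yaw 2.7674 delta(units) [0.009 0.002 1.482]
```

drive_tool:
  targets:
    - {"dx": 0.005,"dy": 0,"dz": 0.21,"yaw": 0,"fingers": 0}
    - {"dx": 0,"dy": 0,"dz": 0.21,"yaw": 0,"fingers": 0}
    - {"dx": 0,"dy": 0,"dz": 0.21,"yaw": 0,"fingers": 0}
    - {"dx": 0,"dy": 0,"dz": 0.21,"yaw": 0,"fingers": 0}
    - {"dx": 0,"dy": 0,"dz": 0.21,"yaw": 0,"fingers": 0}
    - {"dx": 0,"dy": 0,"dz": 0.21,"yaw": 0,"fingers": 0}
    - {"dx": 0,"dy": 0,"dz": 0.21,"yaw": 0,"fingers": 0}
    - {"dx": 0,"dy": 0,"dz": 0,"yaw": 0,"fingers": 0}
    - {"dx": 0,"dy": 0,"dz": 0,"yaw": 0,"fingers": 0}

```text
clock: 11.25
position: [0.4939, 0.0029, 0.0854]
tool_rot: [-3.141, -0.001, 2.77]
force: [-0.1, 0.5, -0.1]
grip_width: 0.0858
finger_force: 0.0
```

drive_tool:
  targets:
    - {"dx": 0,"dy": 0,"dz": 0,"yaw": 0,"fingers": 0.2}
    - {"dx": 0,"dy": 0,"dz": 0,"yaw": 0,"fingers": 0.35}
    - {"dx": 0,"dy": 0,"dz": 0,"yaw": 0,"fingers": 0.42}
    - {"dx": 0,"dy": 0,"dz": 0,"yaw": 0,"fingers": 0.47}
    - {"dx": 0,"dy": 0,"dz": 0,"yaw": 0,"fingers": 0.52}
    - {"dx": 0,"dy": 0,"dz": 0,"yaw": 0,"fingers": 0.57}
    - {"dx": 0,"dy": 0,"dz": 0,"yaw": 0,"fingers": 1}
    - {"dx": 0,"dy": 0,"dz": 0,"yaw": 0,"fingers": 1}
    - {"dx": 0,"dy": 0,"dz": 0,"yaw": 0,"fingers": 1}
    - {"dx": 0,"dy": 0,"dz": 0,"yaw": 0,"fingers": 1}
    - {"dx": 0,"dy": 0,"dz": 0,"yaw": 0,"fingers": 1}

```text
clock: 12.35
position: [0.494, 0.0021, 0.0856]
tool_rot: [3.141, 0.0, 2.768]
force: [-0.8, -0.4, 7.2]
grip_width: 0.0375
finger_force: 49.0
```

drive_tool:
  targets:
    - {"dx": 0,"dy": 0,"dz": -0.1,"yaw": 0,"fingers": 1}
    - {"dx": 0,"dy": 0,"dz": -0.25,"yaw": 0,"fingers": 1}
    - {"dx": 0,"dy": 0,"dz": -0.3,"yaw": 0,"fingers": 1}
    - {"dx": 0,"dy": 0,"dz": -0.3,"yaw": 0,"fingers": 1}
    - {"dx": 0,"dy": 0,"dz": -0.3,"yaw": 0,"fingers": 1}
    - {"dx": 0,"dy": 0,"dz": -0.25,"yaw": 0,"fingers": 1}
    - {"dx": 0.116,"dy": 0.275,"dz": 0,"yaw": 0,"fingers": 1}
    - {"dx": 0.116,"dy": 0.275,"dz": 0,"yaw": 0,"fingers": 1}
    - {"dx": 0.116,"dy": 0.275,"dz": 0,"yaw": 0,"fingers": 1}
    - {"dx": 0.116,"dy": 0.275,"dz": 0,"yaw": 0,"fingers": 1}
    - {"dx": 0.116,"dy": 0.275,"dz": 0,"yaw": 0,"fingers": 1}
    - {"dx": 0.116,"dy": 0.275,"dz": 0,"yaw": 0,"fingers": 1}
    - {"dx": 0.116,"dy": 0.275,"dz": 0,"yaw": 0,"fingers": 1}
    - {"dx": 0.116,"dy": 0.275,"dz": 0,"yaw": 0,"fingers": 1}
    - {"dx": 0.116,"dy": 0.275,"dz": 0,"yaw": 0,"fingers": 1}
    - {"dx": 0.116,"dy": 0.275,"dz": 0,"yaw": 0,"fingers": 1}
    - {"dx": 0,"dy": 0,"dz": 0,"yaw": 0,"fingers": 1}
    - {"dx": 0,"dy": 0,"dz": 0,"yaw": 0,"fingers": 1}

```text
clock: 14.15
position: [0.4856, 0.3006, 0.2354]
tool_rot: [-3.141, -0.0, 2.77]
force: [0.1, -0.5, -1.9]
grip_width: 0.0372
finger_force: 50.8
```

drive_tool:
  targets:
    - {"dx": 0,"dy": 0,"dz": 0.3,"yaw": 0,"fingers": 1}
    - {"dx": 0,"dy": 0,"dz": 0.3,"yaw": 0,"fingers": 1}
    - {"dx": 0,"dy": 0,"dz": 0.3,"yaw": 0,"fingers": 1}
    - {"dx": 0,"dy": 0,"dz": 0.25,"yaw": 0,"fingers": 1}
    - {"dx": 0,"dy": 0,"dz": 0.2,"yaw": 0,"fingers": 1}
    - {"dx": 0,"dy": 0,"dz": 0.1,"yaw": 0,"fingers": 1}
    - {"dx": 0,"dy": 0,"dz": 0.05,"yaw": 0,"fingers": 1}
    - {"dx": 0,"dy": 0,"dz": 0.02,"yaw": 0,"fingers": 1}
    - {"dx": 0,"dy": 0,"dz": 0.02,"yaw": 0,"fingers": 1}
    - {"dx": 0,"dy": 0,"dz": 0,"yaw": 0,"fingers": 1}
    - {"dx": 0,"dy": 0,"dz": 0,"yaw": 0,"fingers": 1}

```text
clock: 15.25
position: [0.4862, 0.3008, 0.0818]
tool_rot: [3.141, 0.0, 2.769]
force: [0.4, 0.7, -3.2]
grip_width: 0.0372
finger_force: 50.9
```

drive_tool:
  targets:
    - {"dx": 0,"dy": 0,"dz": 0.01,"yaw": 0,"fingers": 1}
    - {"dx": 0,"dy": 0,"dz": 0,"yaw": 0,"fingers": 1}
    - {"dx": 0,"dy": 0,"dz": 0,"yaw": 0,"fingers": 1}

```text
clock: 15.55
position: [0.4865, 0.3007, 0.0816]
tool_rot: [3.14, 0.001, 2.768]
force: [-4.2, -4.3, 17.1]
grip_width: 0.0372
finger_force: 52.5
```

drive_tool:
  targets:
    - {"dx": 0,"dy": 0,"dz": 0,"yaw": 0,"fingers": 0}
    - {"dx": 0,"dy": 0,"dz": 0,"yaw": 0,"fingers": 0}
    - {"dx": 0,"dy": 0,"dz": 0,"yaw": 0,"fingers": 0}
    - {"dx": 0,"dy": 0,"dz": 0,"yaw": 0,"fingers": 0}
    - {"dx": 0,"dy": 0,"dz": 0,"yaw": 0,"fingers": 0}
    - {"dx": 0,"dy": 0,"dz": -0.2,"yaw": 0,"fingers": 0}
    - {"dx": 0,"dy": 0,"dz": -0.4,"yaw": 0,"fingers": 0}
    - {"dx": 0,"dy": 0,"dz": -0.4,"yaw": 0,"fingers": 0}
    - {"dx": 0,"dy": 0,"dz": -0.4,"yaw": 0,"fingers": 0}
    - {"dx": 0,"dy": 0,"dz": -0.1,"yaw": 0,"fingers": 0}

```text
clock: 16.55
position: [0.4873, 0.3013, 0.2344]
tool_rot: [3.137, 0.003, 2.768]
force: [-1.0, 0.8, 0.1]
grip_width: 0.0852
finger_force: 0.0
```

drive_tool:
  targets:
    - {"dx": -0.175,"dy": -0.332,"dz": 0,"yaw": 0,"fingers": 0}
    - {"dx": -0.175,"dy": -0.332,"dz": 0,"yaw": 0,"fingers": 0}
    - {"dx": -0.175,"dy": -0.332,"dz": 0,"yaw": 0,"fingers": 0}
    - {"dx": -0.175,"dy": -0.332,"dz": 0,"yaw": 0,"fingers": 0}
    - {"dx": -0.175,"dy": -0.332,"dz": 0,"yaw": 0,"fingers": 0}
    - {"dx": -0.175,"dy": -0.332,"dz": 0,"yaw": 0,"fingers": 0}
    - {"dx": -0.175,"dy": -0.332,"dz": 0,"yaw": 0,"fingers": 0}
    - {"dx": -0.175,"dy": -0.332,"dz": 0,"yaw": 0,"fingers": 0}
    - {"dx": -0.175,"dy": -0.332,"dz": 0,"yaw": 0,"fingers": 0}
    - {"dx": -0.175,"dy": -0.332,"dz": 0,"yaw": 0,"fingers": 0}
    - {"dx": 0,"dy": 0,"dz": 0,"yaw": 0,"fingers": 0}
    - {"dx": 0,"dy": 0,"dz": 0,"yaw": 0,"fingers": 0}

```text
clock: 17.75
position: [0.5278, -0.073, 0.2298]
tool_rot: [-3.141, -0.001, 2.767]
force: [0.5, -0.6, -0.8]
grip_width: 0.0852
finger_force: 0.0
```

```bash
python3 -c "from h import *; delta(.5278,-.0723,.078)"
```

```text
pos [ 0.5278 -0.073   0.2298] yaw 2.767 delta(units) [1.000e-03 7.000e-03 1.518e+00]
```

drive_tool:
  targets:
    - {"dx": 0,"dy": 0,"dz": 0.21,"yaw": 0,"fingers": 0}
    - {"dx": 0,"dy": 0,"dz": 0.21,"yaw": 0,"fingers": 0}
    - {"dx": 0,"dy": 0,"dz": 0.21,"yaw": 0,"fingers": 0}
    - {"dx": 0,"dy": 0,"dz": 0.21,"yaw": 0,"fingers": 0}
    - {"dx": 0,"dy": 0,"dz": 0.21,"yaw": 0,"fingers": 0}
    - {"dx": 0,"dy": 0,"dz": 0.21,"yaw": 0,"fingers": 0}
    - {"dx": 0,"dy": 0,"dz": 0.21,"yaw": 0,"fingers": 0}
    - {"dx": 0,"dy": 0,"dz": 0.05,"yaw": 0,"fingers": 0}
    - {"dx": 0,"dy": 0,"dz": 0,"yaw": 0,"fingers": 0}
    - {"dx": 0,"dy": 0,"dz": 0,"yaw": 0,"fingers": 0}

```text
clock: 18.75
position: [0.5284, -0.072, 0.079]
tool_rot: [3.141, 0.001, 2.769]
force: [0.3, 0.2, -0.6]
grip_width: 0.0853
finger_force: 0.0
```

drive_tool:
  targets:
    - {"dx": 0,"dy": 0,"dz": 0,"yaw": 0,"fingers": 0.2}
    - {"dx": 0,"dy": 0,"dz": 0,"yaw": 0,"fingers": 0.35}
    - {"dx": 0,"dy": 0,"dz": 0,"yaw": 0,"fingers": 0.4}
    - {"dx": 0,"dy": 0,"dz": 0,"yaw": 0,"fingers": 0.44}
    - {"dx": 0,"dy": 0,"dz": 0,"yaw": 0,"fingers": 0.48}
    - {"dx": 0,"dy": 0,"dz": 0,"yaw": 0,"fingers": 0.52}
    - {"dx": 0,"dy": 0,"dz": 0,"yaw": 0,"fingers": 1}
    - {"dx": 0,"dy": 0,"dz": 0,"yaw": 0,"fingers": 1}
    - {"dx": 0,"dy": 0,"dz": 0,"yaw": 0,"fingers": 1}
    - {"dx": 0,"dy": 0,"dz": 0,"yaw": 0,"fingers": 1}
    - {"dx": 0,"dy": 0,"dz": 0,"yaw": 0,"fingers": 1}

```text
clock: 19.85
position: [0.5281, -0.0728, 0.0786]
tool_rot: [-3.141, 0.0, 2.768]
force: [-3.1, -2.5, 7.6]
grip_width: 0.0445
finger_force: 49.3
```

drive_tool:
  targets:
    - {"dx": 0,"dy": 0,"dz": -0.1,"yaw": 0,"fingers": 1}
    - {"dx": 0,"dy": 0,"dz": -0.25,"yaw": 0,"fingers": 1}
    - {"dx": 0,"dy": 0,"dz": -0.3,"yaw": 0,"fingers": 1}
    - {"dx": 0,"dy": 0,"dz": -0.3,"yaw": 0,"fingers": 1}
    - {"dx": 0,"dy": 0,"dz": -0.3,"yaw": 0,"fingers": 1}
    - {"dx": 0,"dy": 0,"dz": -0.25,"yaw": 0,"fingers": 1}
    - {"dx": 0.116,"dy": 0.275,"dz": 0,"yaw": 0,"fingers": 1}
    - {"dx": 0.116,"dy": 0.275,"dz": 0,"yaw": 0,"fingers": 1}
    - {"dx": 0.116,"dy": 0.275,"dz": 0,"yaw": 0,"fingers": 1}
    - {"dx": 0.116,"dy": 0.275,"dz": 0,"yaw": 0,"fingers": 1}
    - {"dx": 0.116,"dy": 0.275,"dz": 0,"yaw": 0,"fingers": 1}
    - {"dx": 0.116,"dy": 0.275,"dz": 0,"yaw": 0,"fingers": 1}
    - {"dx": 0.116,"dy": 0.275,"dz": 0,"yaw": 0,"fingers": 1}
    - {"dx": 0.116,"dy": 0.275,"dz": 0,"yaw": 0,"fingers": 1}
    - {"dx": 0.116,"dy": 0.275,"dz": 0,"yaw": 0,"fingers": 1}
    - {"dx": 0.116,"dy": 0.275,"dz": 0,"yaw": 0,"fingers": 1}
    - {"dx": 0,"dy": 0,"dz": 0,"yaw": 0,"fingers": 1}
    - {"dx": 0,"dy": 0,"dz": 0,"yaw": 0,"fingers": 1}

```text
clock: 21.65
position: [0.5198, 0.2264, 0.2285]
tool_rot: [-3.141, -0.0, 2.77]
force: [0.5, -0.3, -2.8]
grip_width: 0.0446
finger_force: 52.0
```

drive_tool:
  targets:
    - {"dx": 0,"dy": 0,"dz": 0.3,"yaw": 0,"fingers": 1}
    - {"dx": 0,"dy": 0,"dz": 0.3,"yaw": 0,"fingers": 1}
    - {"dx": 0,"dy": 0,"dz": 0.3,"yaw": 0,"fingers": 1}
    - {"dx": 0,"dy": 0,"dz": 0.25,"yaw": 0,"fingers": 1}
    - {"dx": 0,"dy": 0,"dz": 0.2,"yaw": 0,"fingers": 1}
    - {"dx": 0,"dy": 0,"dz": 0.1,"yaw": 0,"fingers": 1}
    - {"dx": 0,"dy": 0,"dz": 0.05,"yaw": 0,"fingers": 1}
    - {"dx": 0,"dy": 0,"dz": 0.02,"yaw": 0,"fingers": 1}
    - {"dx": 0,"dy": 0,"dz": 0.02,"yaw": 0,"fingers": 1}
    - {"dx": 0,"dy": 0,"dz": 0,"yaw": 0,"fingers": 1}
    - {"dx": 0,"dy": 0,"dz": 0,"yaw": 0,"fingers": 1}

```text
clock: 22.75
position: [0.5204, 0.2262, 0.0748]
tool_rot: [3.141, 0.0, 2.769]
force: [0.7, -0.4, -3.8]
grip_width: 0.0445
finger_force: 52.1
```

drive_tool:
  targets:
    - {"dx": 0,"dy": 0,"dz": 0.01,"yaw": 0,"fingers": 1}
    - {"dx": 0,"dy": 0,"dz": 0,"yaw": 0,"fingers": 1}
    - {"dx": 0,"dy": 0,"dz": 0,"yaw": 0,"fingers": 1}
    - {"dx": 0,"dy": 0,"dz": 0,"yaw": 0,"fingers": 0}
    - {"dx": 0,"dy": 0,"dz": 0,"yaw": 0,"fingers": 0}
    - {"dx": 0,"dy": 0,"dz": 0,"yaw": 0,"fingers": 0}
    - {"dx": 0,"dy": 0,"dz": 0,"yaw": 0,"fingers": 0}
    - {"dx": 0,"dy": 0,"dz": 0,"yaw": 0,"fingers": 0}
    - {"dx": 0,"dy": 0,"dz": -0.2,"yaw": 0,"fingers": 0}
    - {"dx": 0,"dy": 0,"dz": -0.4,"yaw": 0,"fingers": 0}
    - {"dx": 0,"dy": 0,"dz": -0.4,"yaw": 0,"fingers": 0}
    - {"dx": 0,"dy": 0,"dz": -0.4,"yaw": 0,"fingers": 0}
    - {"dx": 0,"dy": 0,"dz": -0.1,"yaw": 0,"fingers": 0}

```text
clock: 24.05
position: [0.5216, 0.2265, 0.2274]
tool_rot: [3.137, 0.003, 2.768]
force: [-0.0, 0.3, -0.3]
grip_width: 0.0852
finger_force: 0.0
```

drive_tool:
  targets:
    - {"dx": -0.163,"dy": -0.309,"dz": 0,"yaw": 0,"fingers": 0}
    - {"dx": -0.163,"dy": -0.309,"dz": 0,"yaw": 0,"fingers": 0}
    - {"dx": -0.163,"dy": -0.309,"dz": 0,"yaw": 0,"fingers": 0}
    - {"dx": -0.163,"dy": -0.309,"dz": 0,"yaw": 0,"fingers": 0}
    - {"dx": -0.163,"dy": -0.309,"dz": 0,"yaw": 0,"fingers": 0}
    - {"dx": -0.163,"dy": -0.309,"dz": 0,"yaw": 0,"fingers": 0}
    - {"dx": -0.163,"dy": -0.309,"dz": 0,"yaw": 0,"fingers": 0}
    - {"dx": 0,"dy": 0,"dz": 0,"yaw": 0,"fingers": 0}
    - {"dx": 0,"dy": 0,"dz": 0,"yaw": 0,"fingers": 0}

```text
clock: 24.95
position: [0.5475, -0.0174, 0.2228]
tool_rot: [-3.141, -0.001, 2.767]
force: [0.4, 0.9, -0.9]
grip_width: 0.0853
finger_force: 0.0
```

```bash
python3 - <<'E'
from h import *; delta(.5475,-.0165,.04)
from workcell import readout, grab_frame
import cv2
o=readout.observe(); json.dump([list(o["position"]),list(o["tool_rot"])],open("w2.json","w"))
a=grab_frame("wrist"); b=grab_frame("scene")[80:350,150:510]
b=cv2.resize(b,(560,420)); 
cv2.imwrite("pics/w4.png",cv2.resize(np.vstack([a,b]),(400,600))); cv2.imwrite("pics/w4b.png",a)
E
```

```text
pos [ 0.5475 -0.0174  0.2228] yaw 2.7674 delta(units) [0.002 0.009 1.828]
```

View pics/w4.png

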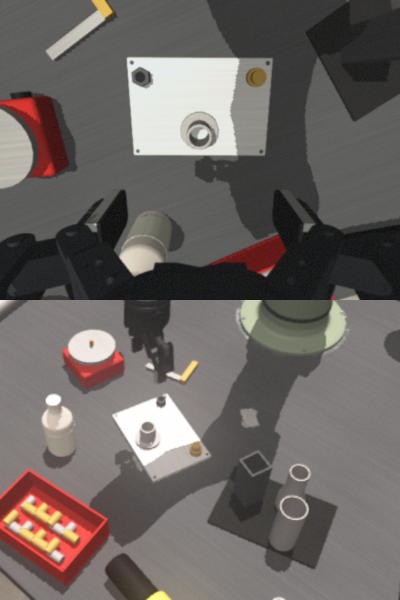

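All three pieces stand upright on the mat. The flange hub is at about (280,186) in the full wrist frame, centred. I'll check its place and then grasp.

```bash
python3 - <<'E'
from h import *
T=wT("w2.json")
print(ray("wrist",280,186,.055,T), ray("wrist",280,182.5,.018,T))
E
```

```text
[ 0.54337181 -0.016246    0.055     ] [ 0.54726687 -0.01778167  0.018     ]
```

drive_tool:
  targets:
    - {"dx": 0,"dy": 0,"dz": 0.3,"yaw": 0,"fingers": 0}
    - {"dx": 0,"dy": 0,"dz": 0.3,"yaw": 0,"fingers": 0}
    - {"dx": 0,"dy": 0,"dz": 0.3,"yaw": 0,"fingers": 0}
    - {"dx": 0,"dy": 0,"dz": 0.3,"yaw": 0,"fingers": 0}
    - {"dx": 0,"dy": 0,"dz": 0,"yaw": 0,"fingers": 0}
    - {"dx": 0,"dy": 0,"dz": 0,"yaw": 0,"fingers": 0}

```text
clock: 25.65
position: [0.5477, -0.0163, 0.1037]
tool_rot: [-3.141, -0.001, 2.77]
force: [0.2, -0.0, 0.3]
grip_width: 0.0857
finger_force: 0.0
```

drive_tool:
  targets:
    - {"dx": 0.01,"dy": 0,"dz": 0.25,"yaw": 0,"fingers": 0}
    - {"dx": 0,"dy": 0,"dz": 0.25,"yaw": 0,"fingers": 0}
    - {"dx": 0,"dy": 0,"dz": 0.15,"yaw": 0,"fingers": 0}
    - {"dx": 0,"dy": 0,"dz": 0.1,"yaw": 0,"fingers": 0}
    - {"dx": 0,"dy": 0,"dz": 0,"yaw": 0,"fingers": 0}
    - {"dx": 0,"dy": 0,"dz": 0,"yaw": 0,"fingers": 0}

```text
clock: 26.25
position: [0.5472, -0.0166, 0.0291]
tool_rot: [3.141, 0.001, 2.769]
force: [-0.1, 0.1, -0.1]
grip_width: 0.0858
finger_force: 0.0
```

drive_tool:
  targets:
    - {"dx": 0,"dy": 0,"dz": 0,"yaw": 0,"fingers": 0.2}
    - {"dx": 0,"dy": 0,"dz": 0,"yaw": 0,"fingers": 0.4}
    - {"dx": 0,"dy": 0,"dz": 0,"yaw": 0,"fingers": 0.5}
    - {"dx": 0,"dy": 0,"dz": 0,"yaw": 0,"fingers": 0.55}
    - {"dx": 0,"dy": 0,"dz": 0,"yaw": 0,"fingers": 0.6}
    - {"dx": 0,"dy": 0,"dz": 0,"yaw": 0,"fingers": 0.65}
    - {"dx": 0,"dy": 0,"dz": 0,"yaw": 0,"fingers": 1}
    - {"dx": 0,"dy": 0,"dz": 0,"yaw": 0,"fingers": 1}
    - {"dx": 0,"dy": 0,"dz": 0,"yaw": 0,"fingers": 1}
    - {"dx": 0,"dy": 0,"dz": 0,"yaw": 0,"fingers": 1}
    - {"dx": 0,"dy": 0,"dz": 0,"yaw": 0,"fingers": 1}

```text
clock: 27.35
position: [0.5467, -0.0168, 0.0286]
tool_rot: [-3.141, 0.0, 2.768]
force: [-3.3, -1.4, 7.0]
grip_width: 0.0317
finger_force: 49.8
```

The grip reads 31.7 mm where I expected 34. I'll lift and check how the flange hangs.

drive_tool:
  targets:
    - {"dx": 0,"dy": 0,"dz": -0.1,"yaw": 0,"fingers": 1}
    - {"dx": 0,"dy": 0,"dz": -0.3,"yaw": 0,"fingers": 1}
    - {"dx": 0,"dy": 0,"dz": -0.4,"yaw": 0,"fingers": 1}
    - {"dx": 0,"dy": 0,"dz": -0.4,"yaw": 0,"fingers": 1}
    - {"dx": 0,"dy": 0,"dz": -0.4,"yaw": 0,"fingers": 1}
    - {"dx": 0,"dy": 0,"dz": 0,"yaw": 0,"fingers": 1}
    - {"dx": 0,"dy": 0,"dz": 0,"yaw": 0,"fingers": 1}

```text
clock: 28.05
position: [0.5468, -0.0164, 0.189]
tool_rot: [3.141, 0.001, 2.769]
force: [0.2, 0.0, -4.1]
grip_width: 0.0318
finger_force: 50.5
```

```bash
python3 - <<'E'
from h import *
from workcell import readout, grab_frame
import cv2
o=readout.observe(); print(o["position"],o["grip_width"])
def proj(n,p):
    c=camera_info(n); q=np.linalg.inv(c["T"])@np.append(p,1); return np.array([c["cx"]+c["fx"]*q[0]/-q[2], c["cy"]-c["fy"]*q[1]/-q[2]])
out=[]
for n in ["side","scene"]:
    p=proj(n,o["position"]); x,y=(p-[50,60]).astype(int); print(n,p,x,y)
    out.append(cv2.resize(grab_frame(n)[y:y+120,x:x+100],(400,480),interpolation=cv2.INTER_CUBIC))
cv2.imwrite("pics/g.png",np.hstack(out))
E
```

```text
[ 0.54676554 -0.01635436  0.18900779] 0.03180043577223301
side [275.10435567 160.91969881] 225 100
scene [283.30558197 154.03072487] 233 94
```

View pics/g.png

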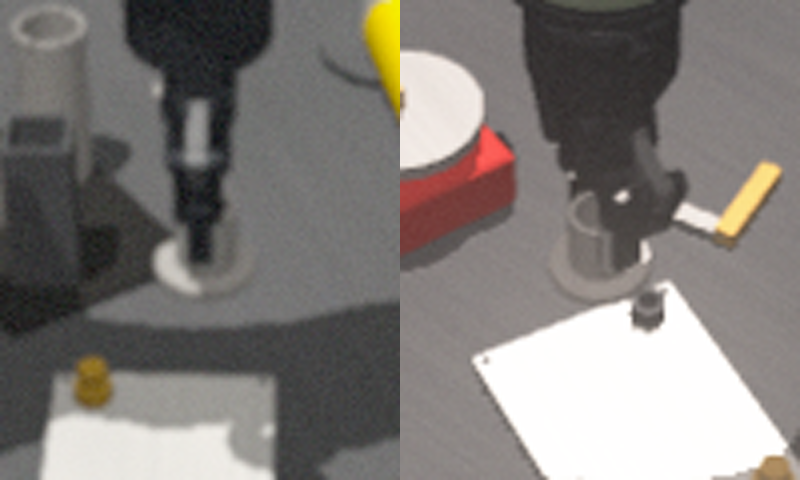

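The flange hangs level. Its disc centre is near (204,267) in the side crop and (200,270) in the scene crop. Next I'll work out its offset from the tool.

```bash
python3 - <<'E'
from h import *
a=ray("side",276,166.75,.175)[:2];b=ray("scene",283,161.4,.175)[:2]; print(a,b)
R=np.array([[-.931,.365],[.365,.931]])
for q in (a,b): print(R@(q-[.5468,-.0164]))
delta(.4625,-.265,.189)
E
```

```text
[ 0.54761947 -0.01940777] [ 0.55361573 -0.01138626]
[-0.00186076 -0.00250112]
[-0.00451543  0.00715554]
pos [ 0.546  -0.0165  0.1874] yaw 2.7689 delta(units) [-0.127 -2.619 -0.015]
```

drive_tool:
  targets:
    - {"dx": -0.011,"dy": -0.263,"dz": 0,"yaw": 0,"fingers": 1}
    - {"dx": -0.011,"dy": -0.263,"dz": 0,"yaw": 0,"fingers": 1}
    - {"dx": -0.011,"dy": -0.263,"dz": 0,"yaw": 0,"fingers": 1}
    - {"dx": -0.011,"dy": -0.263,"dz": 0,"yaw": 0,"fingers": 1}
    - {"dx": -0.011,"dy": -0.263,"dz": 0,"yaw": 0,"fingers": 1}
    - {"dx": -0.011,"dy": -0.263,"dz": 0,"yaw": 0,"fingers": 1}
    - {"dx": -0.011,"dy": -0.263,"dz": 0,"yaw": 0,"fingers": 1}
    - {"dx": -0.011,"dy": -0.263,"dz": 0,"yaw": 0,"fingers": 1}
    - {"dx": -0.011,"dy": -0.263,"dz": 0,"yaw": 0,"fingers": 1}
    - {"dx": -0.011,"dy": -0.263,"dz": 0,"yaw": 0,"fingers": 1}
    - {"dx": 0,"dy": 0,"dz": 0.3,"yaw": 0,"fingers": 1}
    - {"dx": 0,"dy": 0,"dz": 0.3,"yaw": 0,"fingers": 1}
    - {"dx": 0,"dy": 0,"dz": 0.1,"yaw": 0,"fingers": 1}
    - {"dx": 0,"dy": 0,"dz": 0,"yaw": 0,"fingers": 1}
    - {"dx": 0,"dy": 0,"dz": 0,"yaw": 0,"fingers": 1}

```text
clock: 29.65
position: [0.4613, -0.2657, 0.1188]
tool_rot: [-3.141, -0.0, 2.769]
force: [0.3, 0.1, -2.6]
grip_width: 0.0318
finger_force: 50.4
```

```bash
python3 - <<'E'
from h import *
from workcell import readout, grab_frame
import cv2
o=readout.observe(); print(o["position"],o["grip_width"])
out=[]
for n,x,y in [("side",230,240),("scene",185,80)]:
    out.append(cv2.resize(grab_frame(n)[y:y+100,x:x+100],(400,400),interpolation=cv2.INTER_CUBIC))
cv2.imwrite("pics/g2.png",np.hstack(out))
E
```

```text
[ 0.4613352  -0.26566883  0.11877947] 0.03175419100200629
```

View pics/g2.png

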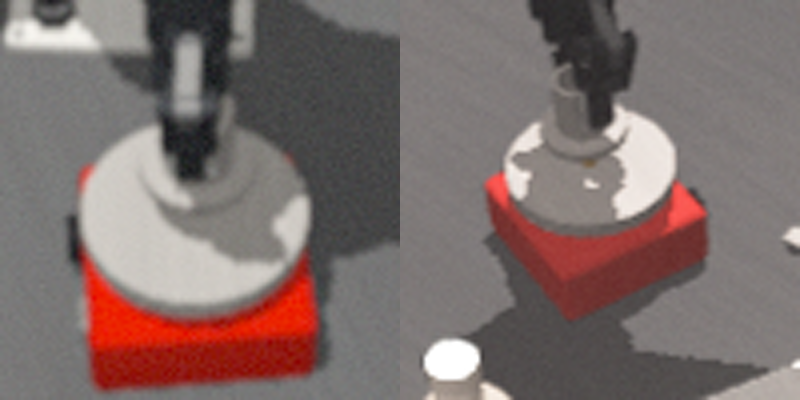

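```bash
python3 - <<'E'
from h import *
a=ray("side",279.2,283.5,.100)[:2];b=ray("scene",231.4,111.2,.100)[:2]; print(a,b)
print("pin minus flange", D(214,543,.09)-a, S(129,65,.09)-b)
E
```

```text
[ 0.46316527 -0.26880077] [ 0.45898966 -0.26847374]
pin minus flange [-0.00039896  0.00288439] [0.00472448 0.00647034]
```

drive_tool:
  targets:
    - {"dx": 0,"dy": 0.03,"dz": 0,"yaw": 0,"fingers": 1}
    - {"dx": 0,"dy": 0,"dz": 0.06,"yaw": 0,"fingers": 1}
    - {"dx": 0,"dy": 0,"dz": 0.06,"yaw": 0,"fingers": 1}
    - {"dx": 0,"dy": 0,"dz": 0.05,"yaw": 0,"fingers": 1}
    - {"dx": 0,"dy": 0,"dz": 0,"yaw": 0,"fingers": 1}

```text
clock: 30.25
position: [0.4618, -0.2626, 0.1004]
tool_rot: [-3.142, -0.001, 2.769]
force: [-0.5, -0.5, -3.0]
grip_width: 0.0321
finger_force: 50.5
```

drive_tool:
  targets:
    - {"dx": 0,"dy": 0,"dz": 0.05,"yaw": 0,"fingers": 1}
    - {"dx": 0,"dy": 0,"dz": 0.03,"yaw": 0,"fingers": 1}
    - {"dx": 0,"dy": 0,"dz": 0.02,"yaw": 0,"fingers": 1}
    - {"dx": 0,"dy": 0,"dz": 0,"yaw": 0,"fingers": 1}
    - {"dx": 0,"dy": 0,"dz": 0,"yaw": 0,"fingers": 1}

```text
clock: 30.75
position: [0.4623, -0.2628, 0.0913]
tool_rot: [-3.142, 0.0, 2.769]
force: [0.4, -0.2, -3.2]
grip_width: 0.0314
finger_force: 50.5
```

drive_tool:
  targets:
    - {"dx": 0,"dy": 0,"dz": 0.01,"yaw": 0,"fingers": 1}
    - {"dx": 0,"dy": 0,"dz": 0,"yaw": 0,"fingers": 1}
    - {"dx": 0,"dy": 0,"dz": 0,"yaw": 0,"fingers": 1}

```text
clock: 31.05
position: [0.4624, -0.2628, 0.0906]
tool_rot: [3.142, 0.001, 2.769]
force: [-2.1, 1.4, 5.1]
grip_width: 0.0313
finger_force: 51.3
```

drive_tool:
  targets:
    - {"dx": 0,"dy": 0,"dz": 0,"yaw": 0,"fingers": 0}
    - {"dx": 0,"dy": 0,"dz": 0,"yaw": 0,"fingers": 0}
    - {"dx": 0,"dy": 0,"dz": 0,"yaw": 0,"fingers": 0}
    - {"dx": 0,"dy": 0,"dz": 0,"yaw": 0,"fingers": 0}
    - {"dx": 0,"dy": 0,"dz": 0,"yaw": 0,"fingers": 0}
    - {"dx": 0,"dy": 0,"dz": 0,"yaw": 0,"fingers": 0}
    - {"dx": 0,"dy": 0,"dz": -0.2,"yaw": 0,"fingers": 0}
    - {"dx": 0,"dy": 0,"dz": -0.4,"yaw": 0,"fingers": 0}
    - {"dx": 0,"dy": 0,"dz": -0.4,"yaw": 0,"fingers": 0}
    - {"dx": 0,"dy": 0,"dz": -0.4,"yaw": 0,"fingers": 0}
    - {"dx": 0,"dy": 0,"dz": 0,"yaw": 0,"fingers": 0}
    - {"dx": 0,"dy": 0,"dz": 0,"yaw": 0,"fingers": 0}

```text
clock: 32.25
position: [0.4626, -0.2627, 0.231]
tool_rot: [3.141, 0.002, 2.769]
force: [-0.6, 0.2, -0.9]
grip_width: 0.0854
finger_force: 0.0
```

```bash
python3 - <<'E'
from h import *
from workcell import readout, grab_frame
import cv2
o=readout.observe(); json.dump([list(o["position"]),list(o["tool_rot"])],open("w3.json","w"))
a=grab_frame("wrist"); b=grab_frame("scene"); cv2.imwrite("pics/f_w.png",a)
cv2.imwrite("pics/f.png",np.hstack([cv2.resize(a[60:260,180:380],(400,400)),cv2.resize(b[80:180,185:285],(400,400),interpolation=cv2.INTER_CUBIC)]))
delta(.5204,.2262,.23)
E
```

```text
pos [ 0.4619 -0.2625  0.2296] yaw 2.7689 delta(units) [ 1.235e+00  4.764e+00 -3.000e-03]
```

View pics/f.png

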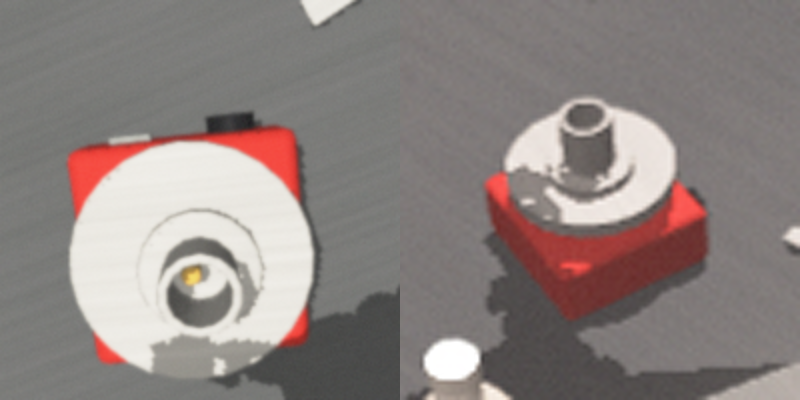

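The flange is seated flat with the pin visible inside the bore at (193,275). Now I'll return the pieces, starting with the square tube.

drive_tool:
  targets:
    - {"dx": 0.095,"dy": 0.3665,"dz": 0,"yaw": 0,"fingers": 0}
    - {"dx": 0.095,"dy": 0.3665,"dz": 0,"yaw": 0,"fingers": 0}
    - {"dx": 0.095,"dy": 0.3665,"dz": 0,"yaw": 0,"fingers": 0}
    - {"dx": 0.095,"dy": 0.3665,"dz": 0,"yaw": 0,"fingers": 0}
    - {"dx": 0.095,"dy": 0.3665,"dz": 0,"yaw": 0,"fingers": 0}
    - {"dx": 0.095,"dy": 0.3665,"dz": 0,"yaw": 0,"fingers": 0}
    - {"dx": 0.095,"dy": 0.3665,"dz": 0,"yaw": 0,"fingers": 0}
    - {"dx": 0.095,"dy": 0.3665,"dz": 0,"yaw": 0,"fingers": 0}
    - {"dx": 0.095,"dy": 0.3665,"dz": 0,"yaw": 0,"fingers": 0}
    - {"dx": 0.095,"dy": 0.3665,"dz": 0,"yaw": 0,"fingers": 0}
    - {"dx": 0.095,"dy": 0.3665,"dz": 0,"yaw": 0,"fingers": 0}
    - {"dx": 0.095,"dy": 0.3665,"dz": 0,"yaw": 0,"fingers": 0}
    - {"dx": 0.095,"dy": 0.3665,"dz": 0,"yaw": 0,"fingers": 0}
    - {"dx": 0,"dy": 0,"dz": 0,"yaw": 0,"fingers": 0}
    - {"dx": 0,"dy": 0,"dz": 0,"yaw": 0,"fingers": 0}
    - {"dx": 0,"dy": 0,"dz": 0,"yaw": 0,"fingers": 0}

```text
clock: 33.95
position: [0.5206, 0.2248, 0.2296]
tool_rot: [-3.14, -0.001, 2.768]
force: [-0.5, -0.5, -0.1]
grip_width: 0.0854
finger_force: 0.0
```

```bash
python3 -c "from h import *; delta(.5206,.2264,.0748)"
```

```text
pos [0.5206 0.2248 0.2296] yaw 2.7677 delta(units) [0.005 0.017 1.547]
```

drive_tool:
  targets:
    - {"dx": 0.005,"dy": 0.01,"dz": 0.25,"yaw": 0,"fingers": 0}
    - {"dx": 0,"dy": 0,"dz": 0.25,"yaw": 0,"fingers": 0}
    - {"dx": 0,"dy": 0,"dz": 0.25,"yaw": 0,"fingers": 0}
    - {"dx": 0,"dy": 0,"dz": 0.25,"yaw": 0,"fingers": 0}
    - {"dx": 0,"dy": 0,"dz": 0.25,"yaw": 0,"fingers": 0}
    - {"dx": 0,"dy": 0,"dz": 0.2,"yaw": 0,"fingers": 0}
    - {"dx": 0,"dy": 0,"dz": 0.1,"yaw": 0,"fingers": 0}
    - {"dx": 0,"dy": 0,"dz": 0,"yaw": 0,"fingers": 0}
    - {"dx": 0,"dy": 0,"dz": 0,"yaw": 0,"fingers": 0}

```text
clock: 34.85
position: [0.5211, 0.2267, 0.076]
tool_rot: [3.141, 0.0, 2.768]
force: [0.0, 0.3, 0.1]
grip_width: 0.0855
finger_force: 0.0
```

drive_tool:
  targets:
    - {"dx": 0,"dy": 0,"dz": 0,"yaw": 0,"fingers": 0.2}
    - {"dx": 0,"dy": 0,"dz": 0,"yaw": 0,"fingers": 0.35}
    - {"dx": 0,"dy": 0,"dz": 0,"yaw": 0,"fingers": 0.4}
    - {"dx": 0,"dy": 0,"dz": 0,"yaw": 0,"fingers": 0.44}
    - {"dx": 0,"dy": 0,"dz": 0,"yaw": 0,"fingers": 0.48}
    - {"dx": 0,"dy": 0,"dz": 0,"yaw": 0,"fingers": 0.52}
    - {"dx": 0,"dy": 0,"dz": 0,"yaw": 0,"fingers": 1}
    - {"dx": 0,"dy": 0,"dz": 0,"yaw": 0,"fingers": 1}
    - {"dx": 0,"dy": 0,"dz": 0,"yaw": 0,"fingers": 1}
    - {"dx": 0,"dy": 0,"dz": 0,"yaw": 0,"fingers": 1}
    - {"dx": 0,"dy": 0,"dz": 0,"yaw": 0,"fingers": 1}

```text
clock: 35.95
position: [0.5207, 0.2267, 0.0756]
tool_rot: [-3.141, 0.0, 2.768]
force: [-2.1, -2.8, 8.4]
grip_width: 0.0446
finger_force: 49.3
```

```bash
python3 -c "from h import *; delta(.528,-.0725,.08)"
```

```text
pos [0.5207 0.2267 0.0756] yaw 2.7685 delta(units) [-1.159 -2.759 -0.042]
```

drive_tool:
  targets:
    - {"dx": 0,"dy": 0,"dz": -0.1,"yaw": 0,"fingers": 1}
    - {"dx": 0,"dy": 0,"dz": -0.25,"yaw": 0,"fingers": 1}
    - {"dx": 0,"dy": 0,"dz": -0.3,"yaw": 0,"fingers": 1}
    - {"dx": 0,"dy": 0,"dz": -0.3,"yaw": 0,"fingers": 1}
    - {"dx": 0,"dy": 0,"dz": -0.3,"yaw": 0,"fingers": 1}
    - {"dx": 0,"dy": 0,"dz": -0.25,"yaw": 0,"fingers": 1}
    - {"dx": -0.116,"dy": -0.276,"dz": 0,"yaw": 0,"fingers": 1}
    - {"dx": -0.116,"dy": -0.276,"dz": 0,"yaw": 0,"fingers": 1}
    - {"dx": -0.116,"dy": -0.276,"dz": 0,"yaw": 0,"fingers": 1}
    - {"dx": -0.116,"dy": -0.276,"dz": 0,"yaw": 0,"fingers": 1}
    - {"dx": -0.116,"dy": -0.276,"dz": 0,"yaw": 0,"fingers": 1}
    - {"dx": -0.116,"dy": -0.276,"dz": 0,"yaw": 0,"fingers": 1}
    - {"dx": -0.116,"dy": -0.276,"dz": 0,"yaw": 0,"fingers": 1}
    - {"dx": -0.116,"dy": -0.276,"dz": 0,"yaw": 0,"fingers": 1}
    - {"dx": -0.116,"dy": -0.276,"dz": 0,"yaw": 0,"fingers": 1}
    - {"dx": -0.116,"dy": -0.276,"dz": 0,"yaw": 0,"fingers": 1}
    - {"dx": 0,"dy": 0,"dz": 0,"yaw": 0,"fingers": 1}
    - {"dx": 0,"dy": 0,"dz": 0,"yaw": 0,"fingers": 1}

```text
clock: 37.75
position: [0.528, -0.0725, 0.2256]
tool_rot: [3.141, -0.0, 2.768]
force: [-0.1, -0.2, -3.2]
grip_width: 0.0447
finger_force: 52.1
```

drive_tool:
  targets:
    - {"dx": 0,"dy": 0,"dz": 0.3,"yaw": 0,"fingers": 1}
    - {"dx": 0,"dy": 0,"dz": 0.3,"yaw": 0,"fingers": 1}
    - {"dx": 0,"dy": 0,"dz": 0.3,"yaw": 0,"fingers": 1}
    - {"dx": 0,"dy": 0,"dz": 0.25,"yaw": 0,"fingers": 1}
    - {"dx": 0,"dy": 0,"dz": 0.2,"yaw": 0,"fingers": 1}
    - {"dx": 0,"dy": 0,"dz": 0.08,"yaw": 0,"fingers": 1}
    - {"dx": 0,"dy": 0,"dz": 0.02,"yaw": 0,"fingers": 1}
    - {"dx": 0,"dy": 0,"dz": 0,"yaw": 0,"fingers": 1}
    - {"dx": 0,"dy": 0,"dz": 0,"yaw": 0,"fingers": 1}

```text
clock: 38.65
position: [0.5287, -0.072, 0.0813]
tool_rot: [3.141, 0.001, 2.769]
force: [0.2, -0.5, -2.8]
grip_width: 0.0448
finger_force: 52.1
```

```bash
python3 -c "from h import *; delta(.528,-.0725,.0796)"
```

```text
pos [ 0.5287 -0.072   0.0813] yaw 2.769 delta(units) [ 0.005 -0.007  0.017]
```

drive_tool:
  targets:
    - {"dx": 0,"dy": 0,"dz": 0.01,"yaw": 0,"fingers": 1}
    - {"dx": 0,"dy": 0,"dz": 0.01,"yaw": 0,"fingers": 1}
    - {"dx": 0,"dy": 0,"dz": 0,"yaw": 0,"fingers": 1}
    - {"dx": 0,"dy": 0,"dz": 0,"yaw": 0,"fingers": 1}

```text
clock: 39.05
position: [0.5287, -0.0725, 0.0793]
tool_rot: [3.141, 0.002, 2.768]
force: [-2.2, -1.8, 11.5]
grip_width: 0.0447
finger_force: 49.7
```

drive_tool:
  targets:
    - {"dx": 0,"dy": 0,"dz": 0,"yaw": 0,"fingers": 0}
    - {"dx": 0,"dy": 0,"dz": 0,"yaw": 0,"fingers": 0}
    - {"dx": 0,"dy": 0,"dz": 0,"yaw": 0,"fingers": 0}
    - {"dx": 0,"dy": 0,"dz": 0,"yaw": 0,"fingers": 0}
    - {"dx": 0,"dy": 0,"dz": 0,"yaw": 0,"fingers": 0}
    - {"dx": 0,"dy": 0,"dz": -0.2,"yaw": 0,"fingers": 0}
    - {"dx": 0,"dy": 0,"dz": -0.4,"yaw": 0,"fingers": 0}
    - {"dx": 0,"dy": 0,"dz": -0.4,"yaw": 0,"fingers": 0}
    - {"dx": 0,"dy": 0,"dz": -0.4,"yaw": 0,"fingers": 0}
    - {"dx": 0,"dy": 0,"dz": -0.1,"yaw": 0,"fingers": 0}

```text
clock: 40.05
position: [0.5296, -0.0725, 0.2322]
tool_rot: [3.14, 0.005, 2.768]
force: [0.5, 0.3, -0.1]
grip_width: 0.0852
finger_force: 0.0
```

drive_tool:
  targets:
    - {"dx": 0.175,"dy": 0.332,"dz": 0,"yaw": 0,"fingers": 0}
    - {"dx": 0.175,"dy": 0.332,"dz": 0,"yaw": 0,"fingers": 0}
    - {"dx": 0.175,"dy": 0.332,"dz": 0,"yaw": 0,"fingers": 0}
    - {"dx": 0.175,"dy": 0.332,"dz": 0,"yaw": 0,"fingers": 0}
    - {"dx": 0.175,"dy": 0.332,"dz": 0,"yaw": 0,"fingers": 0}
    - {"dx": 0.175,"dy": 0.332,"dz": 0,"yaw": 0,"fingers": 0}
    - {"dx": 0.175,"dy": 0.332,"dz": 0,"yaw": 0,"fingers": 0}
    - {"dx": 0.175,"dy": 0.332,"dz": 0,"yaw": 0,"fingers": 0}
    - {"dx": 0.175,"dy": 0.332,"dz": 0,"yaw": 0,"fingers": 0}
    - {"dx": 0.175,"dy": 0.332,"dz": 0,"yaw": 0,"fingers": 0}
    - {"dx": 0,"dy": 0,"dz": 0,"yaw": 0,"fingers": 0}
    - {"dx": 0,"dy": 0,"dz": 0,"yaw": 0,"fingers": 0}

```text
clock: 41.25
position: [0.4857, 0.3011, 0.2275]
tool_rot: [-3.141, -0.0, 2.77]
force: [-0.2, -1.1, 0.2]
grip_width: 0.0854
finger_force: 0.0
```

```bash
python3 -c "from h import *; delta(.4864,.3008,.082)"
```

```text
pos [0.4857 0.3011 0.2275] yaw 2.7702 delta(units) [-0.008  0.002  1.455]
```

drive_tool:
  targets:
    - {"dx": -0.005,"dy": 0,"dz": 0.25,"yaw": 0,"fingers": 0}
    - {"dx": 0,"dy": 0,"dz": 0.25,"yaw": 0,"fingers": 0}
    - {"dx": 0,"dy": 0,"dz": 0.25,"yaw": 0,"fingers": 0}
    - {"dx": 0,"dy": 0,"dz": 0.25,"yaw": 0,"fingers": 0}
    - {"dx": 0,"dy": 0,"dz": 0.25,"yaw": 0,"fingers": 0}
    - {"dx": 0,"dy": 0,"dz": 0.15,"yaw": 0,"fingers": 0}
    - {"dx": 0,"dy": 0,"dz": 0.05,"yaw": 0,"fingers": 0}
    - {"dx": 0,"dy": 0,"dz": 0,"yaw": 0,"fingers": 0}
    - {"dx": 0,"dy": 0,"dz": 0,"yaw": 0,"fingers": 0}

```text
clock: 42.15
position: [0.4871, 0.3003, 0.0841]
tool_rot: [3.141, 0.001, 2.768]
force: [-0.0, 0.7, 0.1]
grip_width: 0.0858
finger_force: 0.0
```

drive_tool:
  targets:
    - {"dx": 0,"dy": 0,"dz": 0,"yaw": 0,"fingers": 0.2}
    - {"dx": 0,"dy": 0,"dz": 0,"yaw": 0,"fingers": 0.35}
    - {"dx": 0,"dy": 0,"dz": 0,"yaw": 0,"fingers": 0.42}
    - {"dx": 0,"dy": 0,"dz": 0,"yaw": 0,"fingers": 0.47}
    - {"dx": 0,"dy": 0,"dz": 0,"yaw": 0,"fingers": 0.52}
    - {"dx": 0,"dy": 0,"dz": 0,"yaw": 0,"fingers": 0.57}
    - {"dx": 0,"dy": 0,"dz": 0,"yaw": 0,"fingers": 1}
    - {"dx": 0,"dy": 0,"dz": 0,"yaw": 0,"fingers": 1}
    - {"dx": 0,"dy": 0,"dz": 0,"yaw": 0,"fingers": 1}
    - {"dx": 0,"dy": 0,"dz": 0,"yaw": 0,"fingers": 1}
    - {"dx": 0,"dy": 0,"dz": 0,"yaw": 0,"fingers": 1}

```text
clock: 43.25
position: [0.4867, 0.3005, 0.0836]
tool_rot: [3.142, 0.0, 2.769]
force: [-1.2, -1.4, 5.7]
grip_width: 0.0374
finger_force: 49.3
```

```bash
python3 -c "from h import *; delta(.494,.0023,.086)"
```

```text
pos [0.4867 0.3005 0.0836] yaw 2.7686 delta(units) [-1.155 -2.75  -0.025]
```

drive_tool:
  targets:
    - {"dx": 0,"dy": 0,"dz": -0.1,"yaw": 0,"fingers": 1}
    - {"dx": 0,"dy": 0,"dz": -0.25,"yaw": 0,"fingers": 1}
    - {"dx": 0,"dy": 0,"dz": -0.3,"yaw": 0,"fingers": 1}
    - {"dx": 0,"dy": 0,"dz": -0.3,"yaw": 0,"fingers": 1}
    - {"dx": 0,"dy": 0,"dz": -0.3,"yaw": 0,"fingers": 1}
    - {"dx": 0,"dy": 0,"dz": -0.25,"yaw": 0,"fingers": 1}
    - {"dx": -0.1155,"dy": -0.275,"dz": 0,"yaw": 0,"fingers": 1}
    - {"dx": -0.1155,"dy": -0.275,"dz": 0,"yaw": 0,"fingers": 1}
    - {"dx": -0.1155,"dy": -0.275,"dz": 0,"yaw": 0,"fingers": 1}
    - {"dx": -0.1155,"dy": -0.275,"dz": 0,"yaw": 0,"fingers": 1}
    - {"dx": -0.1155,"dy": -0.275,"dz": 0,"yaw": 0,"fingers": 1}
    - {"dx": -0.1155,"dy": -0.275,"dz": 0,"yaw": 0,"fingers": 1}
    - {"dx": -0.1155,"dy": -0.275,"dz": 0,"yaw": 0,"fingers": 1}
    - {"dx": -0.1155,"dy": -0.275,"dz": 0,"yaw": 0,"fingers": 1}
    - {"dx": -0.1155,"dy": -0.275,"dz": 0,"yaw": 0,"fingers": 1}
    - {"dx": -0.1155,"dy": -0.275,"dz": 0,"yaw": 0,"fingers": 1}
    - {"dx": 0,"dy": 0,"dz": 0,"yaw": 0,"fingers": 1}
    - {"dx": 0,"dy": 0,"dz": 0,"yaw": 0,"fingers": 1}

```text
clock: 45.05
position: [0.4939, 0.002, 0.2337]
tool_rot: [3.141, 0.0, 2.767]
force: [-0.1, 0.9, -3.3]
grip_width: 0.0374
finger_force: 50.9
```

drive_tool:
  targets:
    - {"dx": 0,"dy": 0,"dz": 0.3,"yaw": 0,"fingers": 1}
    - {"dx": 0,"dy": 0,"dz": 0.3,"yaw": 0,"fingers": 1}
    - {"dx": 0,"dy": 0,"dz": 0.3,"yaw": 0,"fingers": 1}
    - {"dx": 0,"dy": 0,"dz": 0.25,"yaw": 0,"fingers": 1}
    - {"dx": 0,"dy": 0,"dz": 0.2,"yaw": 0,"fingers": 1}
    - {"dx": 0,"dy": 0,"dz": 0.07,"yaw": 0,"fingers": 1}
    - {"dx": 0,"dy": 0,"dz": 0.02,"yaw": 0,"fingers": 1}
    - {"dx": 0,"dy": 0,"dz": 0,"yaw": 0,"fingers": 1}
    - {"dx": 0,"dy": 0,"dz": 0,"yaw": 0,"fingers": 1}

```text
clock: 45.95
position: [0.4945, 0.0026, 0.0902]
tool_rot: [3.141, 0.001, 2.769]
force: [0.3, 0.3, -2.8]
grip_width: 0.0374
finger_force: 50.9
```

```bash
python3 -c "from h import *; delta(.494,.0023,.0876)"
```

```text
pos [0.4945 0.0026 0.0902] yaw 2.769 delta(units) [ 0.004 -0.004  0.026]
```

drive_tool:
  targets:
    - {"dx": 0,"dy": 0,"dz": 0.015,"yaw": 0,"fingers": 1}
    - {"dx": 0,"dy": 0,"dz": 0.013,"yaw": 0,"fingers": 1}
    - {"dx": 0,"dy": 0,"dz": 0,"yaw": 0,"fingers": 1}
    - {"dx": 0,"dy": 0,"dz": 0,"yaw": 0,"fingers": 1}

```text
clock: 46.35
position: [0.4946, 0.0023, 0.0875]
tool_rot: [3.141, 0.001, 2.769]
force: [-2.9, -0.7, 16.5]
grip_width: 0.0369
finger_force: 52.5
```

drive_tool:
  targets:
    - {"dx": 0,"dy": 0,"dz": 0,"yaw": 0,"fingers": 0}
    - {"dx": 0,"dy": 0,"dz": 0,"yaw": 0,"fingers": 0}
    - {"dx": 0,"dy": 0,"dz": 0,"yaw": 0,"fingers": 0}
    - {"dx": 0,"dy": 0,"dz": 0,"yaw": 0,"fingers": 0}
    - {"dx": 0,"dy": 0,"dz": 0,"yaw": 0,"fingers": 0}
    - {"dx": 0,"dy": 0,"dz": -0.2,"yaw": 0,"fingers": 0}
    - {"dx": 0,"dy": 0,"dz": -0.4,"yaw": 0,"fingers": 0}
    - {"dx": 0,"dy": 0,"dz": -0.4,"yaw": 0,"fingers": 0}
    - {"dx": 0,"dy": 0,"dz": -0.4,"yaw": 0,"fingers": 0}
    - {"dx": 0,"dy": 0,"dz": -0.1,"yaw": 0,"fingers": 0}

```text
clock: 47.35
position: [0.4954, 0.0023, 0.2402]
tool_rot: [3.139, 0.004, 2.768]
force: [-0.1, -0.2, -0.7]
grip_width: 0.0852
finger_force: 0.0
```

drive_tool:
  targets:
    - {"dx": 0.06,"dy": 0.333,"dz": 0,"yaw": 0,"fingers": 0}
    - {"dx": 0.06,"dy": 0.333,"dz": 0,"yaw": 0,"fingers": 0}
    - {"dx": 0.06,"dy": 0.333,"dz": 0,"yaw": 0,"fingers": 0}
    - {"dx": 0.06,"dy": 0.333,"dz": 0,"yaw": 0,"fingers": 0}
    - {"dx": 0.06,"dy": 0.333,"dz": 0,"yaw": 0,"fingers": 0}
    - {"dx": 0.06,"dy": 0.333,"dz": 0,"yaw": 0,"fingers": 0}
    - {"dx": 0.06,"dy": 0.333,"dz": 0,"yaw": 0,"fingers": 0}
    - {"dx": 0.06,"dy": 0.333,"dz": 0,"yaw": 0,"fingers": 0}
    - {"dx": 0.06,"dy": 0.333,"dz": 0,"yaw": 0,"fingers": 0}
    - {"dx": 0.06,"dy": 0.333,"dz": 0,"yaw": 0,"fingers": 0}
    - {"dx": 0,"dy": 0,"dz": 0,"yaw": 0,"fingers": 0}
    - {"dx": 0,"dy": 0,"dz": 0,"yaw": 0,"fingers": 0}

```text
clock: 48.55
position: [0.559, 0.3346, 0.2354]
tool_rot: [-3.14, -0.001, 2.77]
force: [-0.5, -1.2, -0.2]
grip_width: 0.0851
finger_force: 0.0
```

```bash
python3 -c "from h import *; delta(.5601,.3342,.0835)"
```

```text
pos [0.559  0.3346 0.2354] yaw 2.7697 delta(units) [-0.012  0.002  1.519]
```

drive_tool:
  targets:
    - {"dx": -0.005,"dy": 0,"dz": 0.25,"yaw": 0,"fingers": 0}
    - {"dx": 0,"dy": 0,"dz": 0.25,"yaw": 0,"fingers": 0}
    - {"dx": 0,"dy": 0,"dz": 0.25,"yaw": 0,"fingers": 0}
    - {"dx": 0,"dy": 0,"dz": 0.25,"yaw": 0,"fingers": 0}
    - {"dx": 0,"dy": 0,"dz": 0.25,"yaw": 0,"fingers": 0}
    - {"dx": 0,"dy": 0,"dz": 0.2,"yaw": 0,"fingers": 0}
    - {"dx": 0,"dy": 0,"dz": 0.05,"yaw": 0,"fingers": 0}
    - {"dx": 0,"dy": 0,"dz": 0,"yaw": 0,"fingers": 0}
    - {"dx": 0,"dy": 0,"dz": 0,"yaw": 0,"fingers": 0}

```text
clock: 49.45
position: [0.5605, 0.3339, 0.0876]
tool_rot: [3.141, 0.001, 2.768]
force: [-0.2, -0.6, 0.2]
grip_width: 0.0854
finger_force: 0.0
```

drive_tool:
  targets:
    - {"dx": 0,"dy": 0,"dz": 0,"yaw": 0,"fingers": 0.2}
    - {"dx": 0,"dy": 0,"dz": 0,"yaw": 0,"fingers": 0.3}
    - {"dx": 0,"dy": 0,"dz": 0,"yaw": 0,"fingers": 0.35}
    - {"dx": 0,"dy": 0,"dz": 0,"yaw": 0,"fingers": 0.4}
    - {"dx": 0,"dy": 0,"dz": 0,"yaw": 0,"fingers": 0.5}
    - {"dx": 0,"dy": 0,"dz": 0,"yaw": 0,"fingers": 1}
    - {"dx": 0,"dy": 0,"dz": 0,"yaw": 0,"fingers": 1}
    - {"dx": 0,"dy": 0,"dz": 0,"yaw": 0,"fingers": 1}
    - {"dx": 0,"dy": 0,"dz": 0,"yaw": 0,"fingers": 1}
    - {"dx": 0,"dy": 0,"dz": 0,"yaw": 0,"fingers": 1}

```text
clock: 50.45
position: [0.5601, 0.334, 0.0871]
tool_rot: [3.142, 0.0, 2.769]
force: [-1.6, -2.1, 7.9]
grip_width: 0.0498
finger_force: 50.8
```

```bash
python3 -c "from h import *; delta(.568,.0356,.089)"
```

```text
pos [0.5601 0.334  0.0871] yaw 2.7685 delta(units) [-1.161 -2.749 -0.019]
```

drive_tool:
  targets:
    - {"dx": 0,"dy": 0,"dz": -0.1,"yaw": 0,"fingers": 1}
    - {"dx": 0,"dy": 0,"dz": -0.25,"yaw": 0,"fingers": 1}
    - {"dx": 0,"dy": 0,"dz": -0.3,"yaw": 0,"fingers": 1}
    - {"dx": 0,"dy": 0,"dz": -0.3,"yaw": 0,"fingers": 1}
    - {"dx": 0,"dy": 0,"dz": -0.3,"yaw": 0,"fingers": 1}
    - {"dx": 0,"dy": 0,"dz": -0.25,"yaw": 0,"fingers": 1}
    - {"dx": -0.116,"dy": -0.275,"dz": 0,"yaw": 0,"fingers": 1}
    - {"dx": -0.116,"dy": -0.275,"dz": 0,"yaw": 0,"fingers": 1}
    - {"dx": -0.116,"dy": -0.275,"dz": 0,"yaw": 0,"fingers": 1}
    - {"dx": -0.116,"dy": -0.275,"dz": 0,"yaw": 0,"fingers": 1}
    - {"dx": -0.116,"dy": -0.275,"dz": 0,"yaw": 0,"fingers": 1}
    - {"dx": -0.116,"dy": -0.275,"dz": 0,"yaw": 0,"fingers": 1}
    - {"dx": -0.116,"dy": -0.275,"dz": 0,"yaw": 0,"fingers": 1}
    - {"dx": -0.116,"dy": -0.275,"dz": 0,"yaw": 0,"fingers": 1}
    - {"dx": -0.116,"dy": -0.275,"dz": 0,"yaw": 0,"fingers": 1}
    - {"dx": -0.116,"dy": -0.275,"dz": 0,"yaw": 0,"fingers": 1}
    - {"dx": 0,"dy": 0,"dz": 0,"yaw": 0,"fingers": 1}
    - {"dx": 0,"dy": 0,"dz": 0,"yaw": 0,"fingers": 1}

```text
clock: 52.25
position: [0.5677, 0.0355, 0.2369]
tool_rot: [3.141, 0.0, 2.768]
force: [-0.1, 0.8, -2.2]
grip_width: 0.0494
finger_force: 52.7
```

drive_tool:
  targets:
    - {"dx": 0,"dy": 0,"dz": 0.3,"yaw": 0,"fingers": 1}
    - {"dx": 0,"dy": 0,"dz": 0.3,"yaw": 0,"fingers": 1}
    - {"dx": 0,"dy": 0,"dz": 0.3,"yaw": 0,"fingers": 1}
    - {"dx": 0,"dy": 0,"dz": 0.25,"yaw": 0,"fingers": 1}
    - {"dx": 0,"dy": 0,"dz": 0.2,"yaw": 0,"fingers": 1}
    - {"dx": 0,"dy": 0,"dz": 0.07,"yaw": 0,"fingers": 1}
    - {"dx": 0,"dy": 0,"dz": 0.02,"yaw": 0,"fingers": 1}
    - {"dx": 0,"dy": 0,"dz": 0,"yaw": 0,"fingers": 1}
    - {"dx": 0,"dy": 0,"dz": 0,"yaw": 0,"fingers": 1}

```text
clock: 53.15
position: [0.5683, 0.0361, 0.0935]
tool_rot: [3.141, 0.001, 2.769]
force: [1.1, 0.7, -2.2]
grip_width: 0.0496
finger_force: 52.7
```

```bash
python3 -c "from h import *; delta(.568,.0356,.0911)"
```

```text
pos [0.5683 0.0361 0.0935] yaw 2.7689 delta(units) [ 0.001 -0.006  0.024]
```

Lower, release, rise and back off towards the robot for a check view.

drive_tool:
  targets:
    - {"dx": 0,"dy": 0,"dz": 0.015,"yaw": 0,"fingers": 1}
    - {"dx": 0,"dy": 0,"dz": 0.011,"yaw": 0,"fingers": 1}
    - {"dx": 0,"dy": 0,"dz": 0,"yaw": 0,"fingers": 1}
    - {"dx": 0,"dy": 0,"dz": 0,"yaw": 0,"fingers": 1}

```text
clock: 53.55
position: [0.5684, 0.0358, 0.091]
tool_rot: [3.141, 0.001, 2.769]
force: [-2.0, -0.8, 12.4]
grip_width: 0.0492
finger_force: 53.9
```

drive_tool:
  targets:
    - {"dx": 0,"dy": 0,"dz": 0,"yaw": 0,"fingers": 0}
    - {"dx": 0,"dy": 0,"dz": 0,"yaw": 0,"fingers": 0}
    - {"dx": 0,"dy": 0,"dz": 0,"yaw": 0,"fingers": 0}
    - {"dx": 0,"dy": 0,"dz": 0,"yaw": 0,"fingers": 0}
    - {"dx": 0,"dy": 0,"dz": 0,"yaw": 0,"fingers": 0}
    - {"dx": 0,"dy": 0,"dz": -0.2,"yaw": 0,"fingers": 0}
    - {"dx": 0,"dy": 0,"dz": -0.4,"yaw": 0,"fingers": 0}
    - {"dx": 0,"dy": 0,"dz": -0.4,"yaw": 0,"fingers": 0}
    - {"dx": 0,"dy": 0,"dz": -0.4,"yaw": 0,"fingers": 0}
    - {"dx": 0,"dy": 0,"dz": -0.4,"yaw": 0,"fingers": 0}
    - {"dx": 0.17,"dy": -0.12,"dz": -0.2,"yaw": 0,"fingers": 0}
    - {"dx": 0.17,"dy": -0.12,"dz": -0.2,"yaw": 0,"fingers": 0}
    - {"dx": 0.17,"dy": -0.12,"dz": -0.1,"yaw": 0,"fingers": 0}
    - {"dx": 0,"dy": 0,"dz": 0,"yaw": 0,"fingers": 0}
    - {"dx": 0,"dy": 0,"dz": 0,"yaw": 0,"fingers": 0}
    - {"dx": 0,"dy": 0,"dz": 0,"yaw": 0,"fingers": 0}

```text
clock: 55.15
position: [0.5074, 0.0211, 0.3194]
tool_rot: [-3.141, -0.0, 2.769]
force: [-0.2, -0.2, -0.1]
grip_width: 0.0857
finger_force: 0.0
```

```bash
python3 - <<'E'
from h import *
from workcell import readout, grab_frame
import cv2
o=readout.observe(); json.dump([list(o["position"]),list(o["tool_rot"])],open("w4.json","w"))
print(o["position"],o["clock"],o["qd"].round(3))
cv2.imwrite("pics/end.png",cv2.resize(grab_frame("wrist"),(800,600),interpolation=cv2.INTER_CUBIC))
E
```

```text
[0.50743695 0.02109209 0.31943345] 55.15 [-0.     0.01  -0.001  0.    -0.001  0.002 -0.001]
```

View pics/end.png

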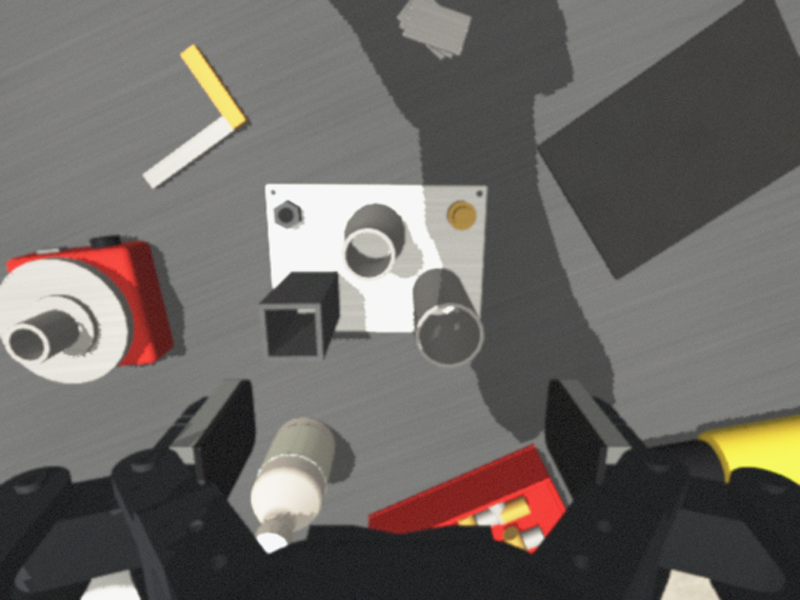

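The three pieces stand where they started: the tube rim is at (450,333), the reducer at (369,253) and the square tube at (293,331), within 3 px of the first wrist view. The flange is on the turntable, and the bung, nut and bottle haven't moved. I'll hand in.

```bash
python3 -c "
from workcell import workorder
print(workorder.job_done())"
```

```text
the job is handed in; nothing more can be done
None
```

The job is handed in: the flange is seated over the centre pin and the tube, reducer and square tube are back upright where they started on the pallet; the final wrist picture agrees, but no verdict was returned.

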